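Clear the pot and offer the dauber holder hole-up

ROBOT

A 7-joint arm with a two-finger parallel gripper is mounted at the origin on the work surface. World frame = base frame: x ahead of the robot, y to its left, z up, the work surface at z = 0. Lengths are in m, angles in rad, forces in N, time in s.
With the tool pointing down it reaches from about 0.4 to 0.85 m from the base axis. Payload 10.4 kg.
Tool frame: the origin (TCP) lies midway between the tips of the shut fingers; the grasp point (between the pads) lies 19 mm behind it; x points along the fingers, y is the direction in which the jaws open and shut, and the axes are right-handed (so a half turn about x gives the same grasp; the last joint's range is limited). The gripper opens to 87 mm and grips with 3 to 60 N. Pads are 19 mm wide; open, the fingers measure 117 mm over their backs; the gripper's body (75 mm by 190 mm) begins 51 mm behind the grasp point.
Start: joints at [1.267, 0.332, -0.065, 1.46, 0.022, 1.35, -0.088], TCP at [0.173, -0.601, 0.223] pointing down, gripper open.
Joint ranges: [-2.6, 2.6], [-0.5, 2.12], [-1.47, 1.34], [0.16, 2.42], [-1.27, 4.41], [0.06, 2.06], [-2.6, 2.6]. Speed limits (rad/s): [2.22, 2.22, 2.79, 2.79, 3.14, 3.14, 3.14].

INTERFACE

Orientations are given as a unit quaternion [x, y, z, w].
In Python, from bench import * gives the robot as it stands.
- The arm moves only by the shell command python3 -m inch 'ROWS' [FORCE]. ROWS is JSON, a list that holds one entry, the list of rows, each a list of 7 numbers: the shift along the world's x, y, z each as a share of 120 mm, from -1 to 1, then the turn, a rotation vector about the world's x, y, z each as a share of 2 pi rad, from -1 to 1, then the closure, from 0 (fully open) to 1 (shut). A call has 1 to 10 rows; each row is the pose to reach, as a shift and turn from the pose commanded when the call began, turning the shorter way round; what a row does not reach only later rows make up. A row lasts 1/10 s, in which the tool goes at most 50 mm and 8.59 degrees, less where a joint would pass 70% of its speed; a pose out of reach is approached as far as the arm can. A call with a number of a shift or a turn outside -1 to 1 is refused whole. A call with a gripper value outside its range is refused whole. The fingers move at their own pace and stop on an object; FORCE is the grip in N (left out, the last holds). Time passes only in rows, so rows that repeat a pose let the fingers close. It gives the time, the measured TCP pose, the force and the opening at its end, in the units of the state.
- read_state(): the state, without advancing time (a new reading comes with each control period).
- camera(name): name is "side" or "top" or "wrist"; returns the picture (480x640x3 uint8, red, green, blue); there is no depth.
- get_calibration(name): a dict with "fx", "fy", "cx", "cy" (pixels), "xyz" and "attitude" of the camera in the world. Camera axes: x right, y up, looking along -z (the intrinsics and any distortion apply to the point x, -y, -z); pixel columns grow to the right and rows downward; lengths in m; the calibration is good to about 2 mm. A picture is of the moment at which its call begins: read the wrist's pose just before it. get_calibration takes no time and is no camera call; for the wrist camera it gives the pose at the moment of the call.
- close_job(): hands the job in, once; it reports no verdict.
The state is a dict: "time": time; "joint_positions": joint angles; "joint_vel": joint speeds; "joint_torque": joint torques, N m; "ee_pos": TCP position; "eef_rot": TCP orientation; "ft_force": force on the tool from outside, world axes, zero at the start; "torque": the same for the moment, N m; "width": finger opening in m.
Only numpy, scipy, OpenCV 4.12 (cv2) and the standard library are available. Lean on these libraries where they do the work, as an engineer would, in place of code of your own. Each camera call takes 0.05 s, during which the arm holds its last target.

TASK

Slide the brown lidded pot along the shelf, without lifting or tipping it, from the white ring into the blue ring. Then pick up the dark wooden dauber holder, find the end with the blind hole, turn it so that the hole faces straight up and hold it still in the gripper centred over the empty white ring, about 5 cm clear of the shelf, ready for me to drop the dauber in: finish while holding it there, do not set it down or let go. Leave the two tins and the white shoe tree where they are.

Things in the scene. Friction and masses are not known exactly. Their poses are not given: they have to be found in the camera images.
- pot_mid (a point): squat brown ceramic pot with a closed, fixed lid, loose on the shelf, about 0.6 kg; foot 100 mm and belly 112 mm across, lid shoulder 52 mm high, 88 mm high over the knob. It starts inside the white ring. This point is on its axis, 44 mm above its underside; z is up
- pot_knob (a point): the pot's upright round lid knob: 26 mm across between 60 and 88 mm above the shelf; with a 22 mm neck below, and fairly flat lid (up to 52 mm high) around it. This point is on the axis, 76 mm above the underside
- white_ring: flat white painted ring on the shelf, 152 mm outside, 128 mm inside diameter, no height to feel; the origin is its centre at shelf height (z = 0)
- blue_ring: flat blue painted ring of the same size, to the left or right of the white one; the origin is its centre at shelf height
- block_mid (a point): dauber holder: loose dark wooden block, square prism 50 x 50 x 64 mm, about 0.1 kg, lying on one of its long sides. A round blind hole 28 mm across and 42 mm deep opens in the middle of one 50 x 50 end, rimmed with a thin brass line; the other end is plain. This point is the block's centre (25 mm above the shelf as it lies); its x axis runs along the 64 mm length and points out of the hole, so x is level at the start, in any direction, and must point up at the end
- block_mouth (a point): centre of the mouth of the block's blind hole, 32 mm from the block's centre along its x axis; same axes
- shoe_tree_mid (a point): bystander: white plastic shoe tree with a steel rod, loose, lying; 242 mm long along its x, 66 mm wide, 46 mm high; this point is about the middle, 22 mm up
- black_tin_mid (a point): bystander: flat round tin with a black lid, loose, 83 mm across, 27 mm high; its centre
- red_tin_mid (a point): bystander: flat round tin with a red lid, loose, 83 mm across, 27 mm high; its centre
Not all that is in view belongs to the job. What is meant by the part that bears pot_mid is not red, and is the smaller of those in its own colour.

How it is judged:
By the outcome, as a careful person would: the job done as asked, in the order asked, and still so for the second after the job is handed in, while the arm keeps its last pose, push and grip.
It also fails if it takes over 72 s, if anything falls off the work surface, if the arm or the gripper's body presses on something with over 40 N, if the wrist force passes 120 N, or if a joint passes its speed limit or range.

## Working session

There is one attempt and no reset: what is moved stays moved. The work goes in short steps, Python scripts to look and compute and a shell command to move; the robot and the scene stay as the last step left them, time stands still between calls to the robot, and variables do not carry over. Pictures are saved under pics/ and viewed, and the job is handed in when it is done.

```bash
ls; mkdir -p pics; python3 - <<'E'
from bench import *
import cv2,json
s=read_state()
print({k:s[k] for k in ('time','ee_pos','eef_rot','ft_force','width')})
for n in('side','top','wrist'):
    print(n,get_calibration(n)); cv2.imwrite(f'pics/a_{n}.png',camera(n)[:,:,::-1])
E
```

```text
pics
{'time': 0.0, 'ee_pos': array([ 0.17306933, -0.60013871,  0.22174911]), 'eef_rot': array([-0.70005893, -0.09945464,  0.70024031, -0.09843668]), 'ft_force': array([ 0.69642557, -0.05134553, -0.2950641 ]), 'width': 0.08697969447510791}
side {'fx': 599.2309091463206, 'fy': 599.2309091463206, 'cx': 317.9199104787978, 'cy': 234.18167406257447, 'xyz': array([0.18128401, 0.78955933, 0.8593971 ]), 'attitude': array([-0.10517831,  0.3972959 ,  0.88544502, -0.21698067])}
top {'fx': 469.86228821381553, 'fy': 469.86228821381553, 'cx': 322.0621250829594, 'cy': 242.9389295279143, 'xyz': array([ 0.49207609, -0.00909867,  1.08183295]), 'attitude': array([ 0.02714708, -0.0306809 , -0.70192787,  0.7110689 ])}
wrist {'fx': 422.53630105730963, 'fy': 422.53630105730963, 'cx': 314.1846738901356, 'cy': 241.23717127877418, 'xyz': array([ 0.24726687, -0.58055431,  0.3849421 ]), 'attitude': array([-0.11381015,  0.08629637, -0.59485371,  0.79104314])}
```

View pics/a_top.png

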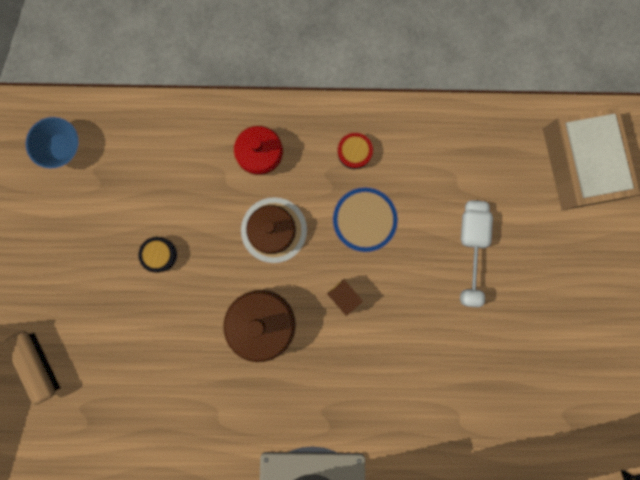

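View pics/a_side.png

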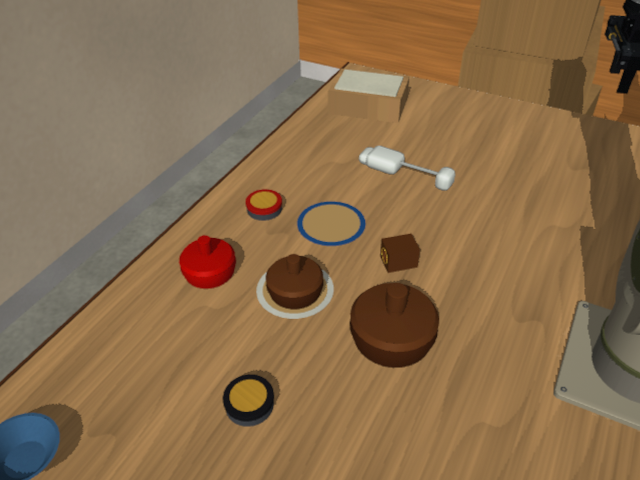

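View pics/a_wrist.png

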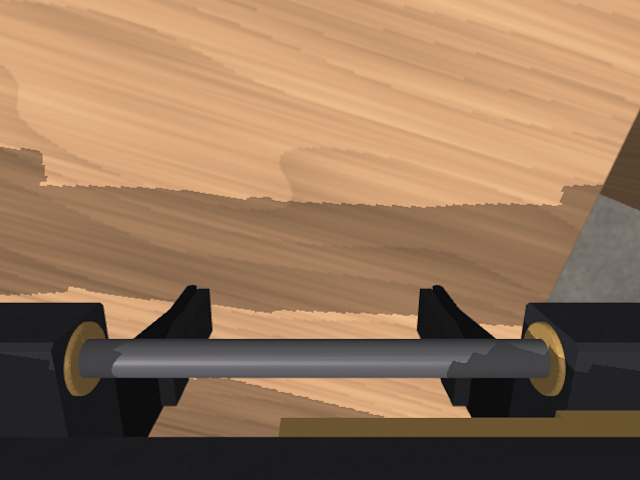

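The side view shows three pots: the red pot at (208,262), the large brown one at (395,325) and the small brown one in the white ring at (295,280). The job needs brown, the smaller of its colour and standing in the white ring, so it is the small brown one. The block is at (400,253) in the side view, with brass seen on its left face at (385,257). I'll enlarge to confirm and measure.

```bash
cat > h.py <<'E'
from bench import *
import cv2,numpy as np
from scipy.spatial.transform import Rotation as R
def ray(c,px):
    d=np.array([(px[0]-c['cx'])/c['fx'],-(px[1]-c['cy'])/c['fy'],-1.])
    return c['xyz'],R.from_quat(c['attitude']).apply(d)
def onz(c,px,z):
    o,d=ray(c,px); return o+d*(z-o[2])/d[2]
def proj(c,p):
    q=R.from_quat(c['attitude']).inv().apply(np.asarray(p)-c['xyz'])
    return np.array([c['cx']+c['fx']*q[0]/-q[2], c['cy']-c['fy']*q[1]/-q[2]])
def tri(a,b):
    A=[];B=[]
    M=np.zeros((3,3));v=np.zeros(3)
    for o,d in(a,b):
        d=d/np.linalg.norm(d);P=np.eye(3)-np.outer(d,d);M+=P;v+=P@o
    return np.linalg.solve(M,v)
E
python3 - <<'E'
from h import *
c=get_calibration('top');s=get_calibration('side'); print(c.get('dist'))
im=cv2.imread('pics/a_top.png');si=cv2.imread('pics/a_side.png')
x=np.hstack([cv2.resize(si[200:380,230:450],None,fx=1.8,fy=1.8,interpolation=2),cv2.resize(im[180:360,215:405],None,fx=1.8,fy=1.8,interpolation=2)]);cv2.imwrite('pics/b.png',x)
hsv=cv2.cvtColor(im,cv2.COLOR_BGR2HSV)
def ring(img,cal,m,box,name):
    x0,y0,x1,y1=box;k=np.zeros_like(m);k[y0:y1,x0:x1]=m[y0:y1,x0:x1]
    cs,_=cv2.findContours(k,cv2.RETR_EXTERNAL,cv2.CHAIN_APPROX_NONE);cc=max(cs,key=cv2.contourArea)[:,0]
    P=np.array([onz(cal,p,0)[:2] for p in cc]).astype(np.float32)
    (a,b),r=cv2.minEnclosingCircle(P); e=cv2.fitEllipse(P); print(name,(a,b,r),e)
hs=cv2.cvtColor(si,cv2.COLOR_BGR2HSV)
ring(im,c,cv2.inRange(hsv,(105,90,40),(130,255,255)),(320,175,410,265),'blue top')
ring(im,c,cv2.inRange(hsv,(0,0,120),(180,60,255)),(230,185,320,275),'white top')
ring(si,s,cv2.inRange(hs,(105,90,40),(130,255,255)),(285,190,380,255),'blue side')
ring(si,s,cv2.inRange(hs,(0,0,120),(180,60,255)),(245,250,345,325),'white side')
# dark brown
for nm,img,cal,box in(('top',im,c,(230,190,320,275)),('top',im,c,(325,275,365,320)),('side',si,s,(370,225,430,280)),('side',si,s,(258,250,330,312)),):
    m=cv2.inRange(img,(0,0,0),(60,60,110)); x0,y0,x1,y1=box;k=np.zeros_like(m);k[y0:y1,x0:x1]=m[y0:y1,x0:x1]
    cs,_=cv2.findContours(k,cv2.RETR_EXTERNAL,cv2.CHAIN_APPROX_NONE);cc=max(cs,key=cv2.contourArea)
    print(nm,cv2.boundingRect(cc),cv2.minEnclosingCircle(cc),cv2.minAreaRect(cc),cv2.approxPolyDP(cc,3,True)[:,0].tolist())
E
```

```text
None
blue top (0.6376072764396667, -0.11242940276861191, 0.07370678335428238) ((0.6377385258674622, -0.1124664694070816), (0.14435060322284698, 0.14534957706928253), 84.4995346069336)
white top (0.6102453470230103, 0.09923788160085678, 0.07646717876195908) ((0.6103988885879517, 0.09880317747592926), (0.1425013393163681, 0.14311504364013672), 4.591810703277588)
blue side (0.6399786472320557, -0.11290309578180313, 0.07488309592008591) ((0.639865517616272, -0.11259628087282181), (0.145701602101326, 0.14790035784244537), 108.18578338623047)
white side (0.6119335293769836, 0.09975650161504745, 0.07608946412801743) ((0.6127998232841492, 0.09742432832717896), (0.14254061877727509, 0.14644572138786316), 25.048219680786133)
top (248, 206, 48, 47) ((271.40814208984375, 229.2738494873047), 24.25145149230957) ((271.5, 229.0), (46.0, 47.0), 90.0) [[260, 208], [249, 220], [249, 238], [262, 251], [284, 250], [295, 233], [292, 217], [281, 207]]
top (329, 281, 33, 33) ((345.044921875, 297.34033203125), 16.621681213378906) ((345.2079772949219, 297.3805236816406), (28.880130767822266, 21.448436737060547), 48.8140754699707) [[342, 281], [329, 294], [347, 313], [361, 300]]
side (381, 234, 39, 38) ((399.25726318359375, 252.32676696777344), 21.80412483215332) ((400.77020263671875, 252.36412048339844), (33.772281646728516, 37.421775817871094), 79.99201965332031) [[411, 234], [382, 239], [388, 271], [417, 265], [419, 248]]
side (266, 254, 58, 55) ((294.5, 280.29998779296875), 28.88503646850586) ((295.20001220703125, 281.3999938964844), (53.665626525878906, 57.24333572387695), 63.43495178222656) [[293, 254], [269, 268], [266, 285], [278, 304], [299, 308], [317, 298], [323, 280], [317, 263]]
```

View pics/b.png

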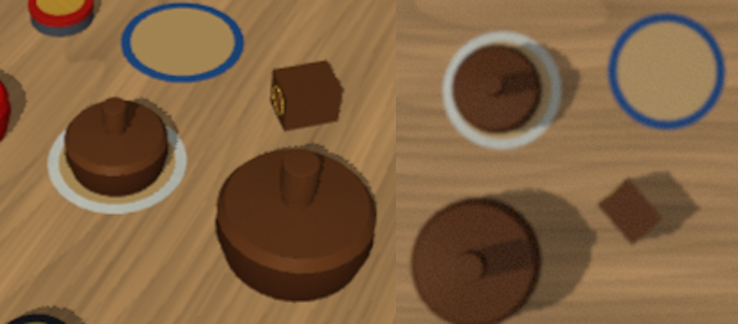

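The crop confirms the small brown pot in the white ring and the brass-rimmed hole in the block's left face in the side view. Next I'll get pot and block positions.

```bash
python3 - <<'E'
from h import *
c=get_calibration('top');s=get_calibration('side')
for z in(.03,.04):print('pot',onz(c,(271.4,229.3),z),onz(s,(294.5,281),z))
im=cv2.imread('pics/a_top.png');si=cv2.imread('pics/a_side.png')
for n,i,b in(('t',im,(230,190,320,275)),('s',si,(260,240,340,320))):
    x=cv2.resize(i[b[1]:b[3],b[0]:b[2]],None,fx=6,fy=6,interpolation=2);cv2.imwrite(f'pics/c_{n}.png',x)
P=np.array([onz(c,p,.05) for p in([342,281], [329, 294], [347, 313], [361, 300])])
print(P, P.mean(0),onz(c,(345.2,297.4),.05))
for i in range(4):
    d=P[(i+1)%4]-P[i];print(np.linalg.norm(d),np.degrees(np.arctan2(d[1],d[0])))
x=cv2.resize(si[225:285,370:430],None,fx=9,fy=9,interpolation=2);cv2.imwrite('pics/c_b.png',x)
E
```

```text
pot [0.60763494 0.10056994 0.03      ] [0.60706801 0.10601976 0.03      ]
pot [0.6065363 0.0995273 0.04     ] [0.60193435 0.11426116 0.04      ]
[[ 0.49367615 -0.05843288  0.05      ]
 [ 0.46501467 -0.03029576  0.05      ]
 [ 0.42436592 -0.06996412  0.05      ]
 [ 0.45286914 -0.10029346  0.05      ]] [ 0.45898147 -0.06474655  0.05      ] [ 0.45807734 -0.06575053  0.05      ]
0.04016438400104521 135.5289235209542
0.056797014232423344 -135.69934345030939
0.04162093365025751 -46.77783821159419
0.05845955518492692 45.73017681954662
```

View pics/c_s.png

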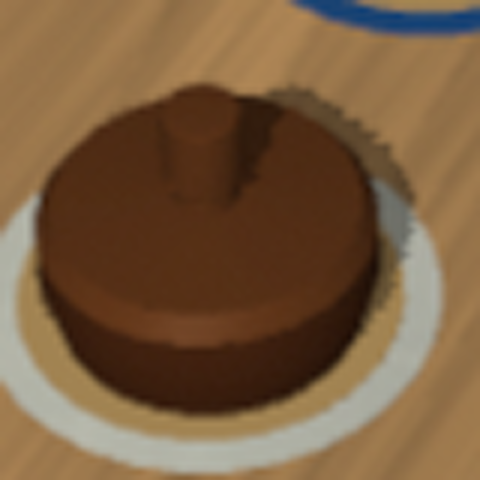

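View pics/c_t.png

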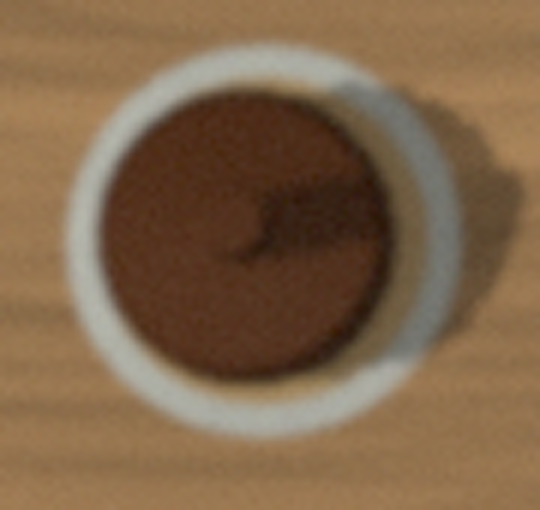

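View pics/c_b.png

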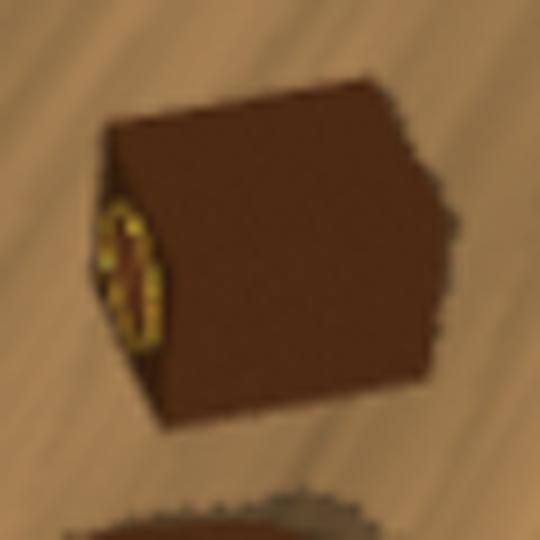

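```bash
python3 - <<'E'
from h import *
c=get_calibration('top');s=get_calibration('side');st=read_state()
print(R.from_quat(st['eef_rot']).as_matrix().round(3), st['time'])
print('knobtop side',onz(s,(293.3,258),.088),'mouth',onz(s,(384.4,255.5),.025))
print('top knob?',onz(c,(230+240/6,190+225/6),.088))
# pot centre from side: left/right extremes at belly
print('bigpot',onz(c,(259,326),.1),'red',onz(c,(259,150),.06),'shoe',onz(c,(477,255),.03))
for p in((.607,.1,.088),(.611,.1,.088)):print(proj(s,p),proj(c,p))
E
```

```text
[[-0.     0.277 -0.961]
 [ 0.001 -0.961 -0.277]
 [-1.    -0.001  0.   ]] 0.15
knobtop side [0.60862994 0.10312557 0.088     ] mouth [ 0.48335452 -0.04296772  0.025     ]
top knob? [0.60507245 0.09758082 0.088     ]
bigpot [0.39879092 0.11454176 0.1       ] red [0.78070459 0.12870914 0.06      ] shoe [ 0.555754   -0.36204672  0.03      ]
[294.88933591 257.24210833] [268.88191559 226.58422927]
[293.02528394 256.56825642] [268.92320648 224.71606756]
```

```bash
python3 -m inch '[[[0.2,0.33,0,0,0,0,0],[0.4,0.66,0,0,0,0,0],[0.6,0.975,0,0,0,-0.01,0]]]'
python3 -m inch '[[[0.2,0.33,0,0,0,0,0],[0.4,0.66,0,0,0,0,0],[0.6,0.975,0,0,0,-0.01,0]]]'; python3 - <<'E'
from h import *
s=read_state();print(s['joint_positions'].round(4),s['ee_pos'],s['eef_rot'])
E
```

```text
time: 0.45
ee_pos: [0.2458, -0.4818, 0.2221]
eef_rot: [-0.703, -0.077, 0.703, -0.077]
ft_force: [1.3, -0.1, 0.1]
width: 0.0872
time: 0.75
ee_pos: [0.3178, -0.3646, 0.2225]
eef_rot: [-0.705, -0.055, 0.705, -0.055]
ft_force: [1.2, -0.6, 1.1]
width: 0.0873
[ 1.0056  0.0341 -0.2508  1.8104  0.0091  1.2981 -0.6633] [ 0.3178281  -0.3646182   0.22248944] [-0.70491966 -0.05466369  0.70505072 -0.05480542]
```

```bash
cat > log.py <<'E'
from bench import *
import json
s=read_state()
open('log.jsonl','a').write(json.dumps([list(map(float,s['joint_positions'])),list(map(float,s['ee_pos'])),list(map(float,s['eef_rot']))])+'\n')
print('J',s['joint_positions'].round(3))
E
python3 log.py
python3 -m inch '[[[0.2,0.33,0,0,0,0,0],[0.4,0.66,0,0,0,0,0],[0.6,0.97,0,0,0,0,0]]]';python3 log.py
python3 -m inch '[[[0.2,0.33,0,0,0,0,0],[0.4,0.66,0,0,0,0,0],[0.6,0.97,0,0,0,0,0]]]';python3 log.py
python3 -m inch '[[[0.2,0.33,0,0,0,0,0],[0.4,0.66,0,0,0,0,0],[0.6,0.97,0,0,0,0,0]]]';python3 log.py
python3 -m inch '[[[0.2,0.33,0,0,0,0,0],[0.4,0.66,0,0,0,0,0],[0.6,0.97,-0.2,0,0,0,0],[0.6,0.97,-0.3,0,0,0,0],[0.6,0.97,-0.3,0,0,0,0]]]';python3 log.py
python3 - <<'E'
from h import *
print(get_calibration('wrist'));cv2.imwrite('pics/d_w.png',camera('wrist')[:,:,::-1])
E
```

```text
J [ 1.006  0.034 -0.251  1.81   0.009  1.298 -0.663]
time: 1.05
ee_pos: [0.3898, -0.2482, 0.2226]
eef_rot: [0.705, 0.055, -0.705, 0.055]
ft_force: [0.9, -0.2, -0.3]
width: 0.0869
J [ 0.865 -0.008 -0.392  1.852 -0.003  1.297 -0.941]
time: 1.35
ee_pos: [0.4618, -0.1318, 0.2227]
eef_rot: [0.705, 0.055, -0.705, 0.055]
ft_force: [1.1, -0.7, -0.1]
width: 0.087
J [ 0.713  0.043 -0.539  1.805  0.023  1.299 -1.247]
time: 1.65
ee_pos: [0.5338, -0.0155, 0.2226]
eef_rot: [0.705, 0.055, -0.705, 0.055]
ft_force: [0.6, -0.8, -0.2]
width: 0.087
J [ 0.527  0.188 -0.653  1.674  0.117  1.32  -1.562]
time: 2.15
ee_pos: [0.604, 0.0997, 0.1838]
eef_rot: [-0.703, -0.056, 0.707, -0.055]
ft_force: [-0.5, -0.5, -0.5]
width: 0.087
J [ 0.291  0.413 -0.686  1.516  0.264  1.312 -1.836]
{'fx': 422.53630105730963, 'fy': 422.53630105730963, 'cx': 314.1846738901356, 'cy': 241.23717127877418, 'xyz': array([0.680916  , 0.11024132, 0.34661484]), 'attitude': array([-0.11012155,  0.09438882, -0.64237701,  0.75253955])}
```

View pics/d_w.png

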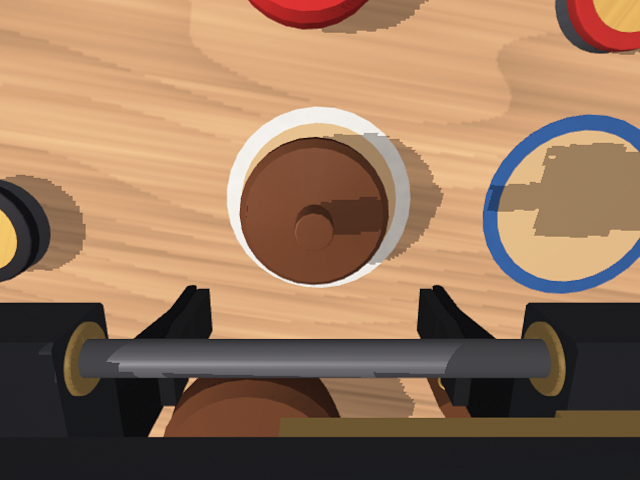

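The wrist view shows the small pot with its knob top at about (314,229), and the white and blue rings. I'll get the knob position and fit a kinematic model for planning the turn.

```bash
cat > kin.py <<'E'
import numpy as np,json
from scipy.spatial.transform import Rotation as R
from scipy.optimize import least_squares
L=[json.loads(l) for l in open('log.jsonl')]+[[[1.267,.332,-.065,1.46,.022,1.35,-.088],[.1731,-.6001,.2217],[-0.70005893,-0.09945464,0.70024031,-0.09843668]]]
def fk(q,p,full=False):
    # p: poe: per joint base-frame axis rotvec dirs via s, offsets
    h,l1,l2,l3,a1,a2,o1,o7,r0x,r0y,r0z=p[:11]
    s1,s3,s5,s7=SG
    Rz=lambda t:R.from_euler('z',t).as_matrix(); Ry=lambda t:R.from_euler('y',t).as_matrix()
    A=Rz(s1*q[0]+o1)@Ry(q[1]); e=np.array([0,0,h])
    A=A@Rz(s3*q[2]); x1=e+A@[a1,0,l1]; A=A@Ry(q[3])@Rz(s5*q[4]); x2=x1+A@[a2,0,l2]
    A=A@Ry(q[5]); 
    A=A@Rz(s7*q[6]); x3=x2+A@[0,0,l3]
    T=A@R.from_rotvec([r0x,r0y,r0z]).as_matrix()
    return (x1,x2,x3,T) if full else (x3,T)
import itertools
SG=(-1,-1,-1,-1)
def fit():
    global SG
    best=None
    for SG in itertools.product((1,-1),repeat=4):
      for r0 in ([0,-1.57,0],[-1.2,-1.2,1.2],[1.2,-1.2,-1.2],[2.2,0,-2.2]):
        def f(p):
            out=[]
            for q,x,t in L:
                X,T=fk(q,p); out+=list((X-x)*5); out+=list((R.from_matrix(T).inv()*R.from_quat(t)).as_rotvec())
            return out
        r=least_squares(f,[.3,.4,.35,.25,0,0,0,0,*r0])
        if best is None or r.cost<best[0]: best=(r.cost,SG,r.x)
    SG=best[1]
    return best
E
python3 - <<'E'
from h import *
from kin import *
import kin
for z in (.088,):print(onz(get_calibration('wrist'),(314,229),z))
b=fit();print(b[0],b[1],b[2].round(4),len(L))
E
```

```text
[0.61269888 0.09812555 0.088     ]
0.0019264102867982854 (-1, -1, -1, -1) [-2.82510e+00  3.82600e-01  6.04300e-01 -3.32280e+00  2.36000e-02
  5.13500e-01 -8.89000e-02 -2.61541e+01  1.14370e+00 -1.24960e+00
  1.14350e+00] 6
```

```bash
python3 -m inch '[[[0.03,0,-0.3,0,0,0,0],[0.03,0,-0.6,0,0,0,0],[0.03,0,-0.8,0,0,0,0],[0.03,0,-0.85,0,0,0,0],[0.03,0,-0.85,0,0,0,0]]]';python3 log.py
python3 - <<'E'
from h import *
print(read_state()['ee_pos'],onz(get_calibration('wrist'),(314,229),.088));cv2.imwrite('pics/e_w.png',camera('wrist')[:,:,::-1]);cv2.imwrite('pics/e_s.png',cv2.resize(camera('side')[150:350,200:460,::-1],None,fx=3,fy=3))
E
```

```text
time: 2.7
ee_pos: [0.609, 0.0977, 0.0853]
eef_rot: [0.705, 0.054, -0.705, 0.054]
ft_force: [-0.5, -0.7, -0.5]
width: 0.0873
J [ 0.27   0.507 -0.653  1.612  0.332  1.136 -1.881]
[0.60895466 0.09767694 0.08527182] [0.64341793 0.10143455 0.088     ]
```

View pics/e_w.png

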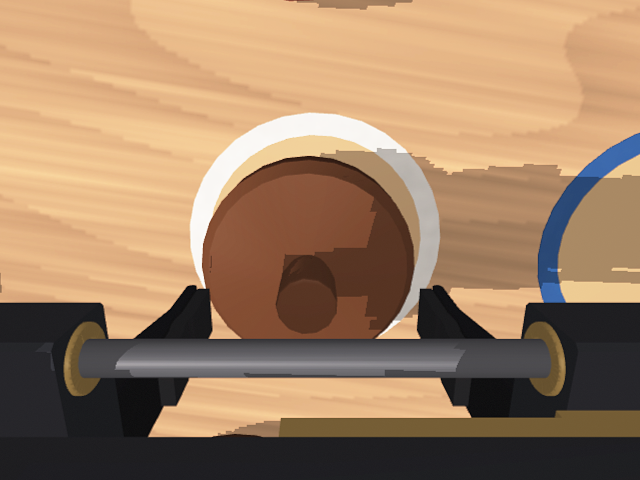

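View pics/e_s.png

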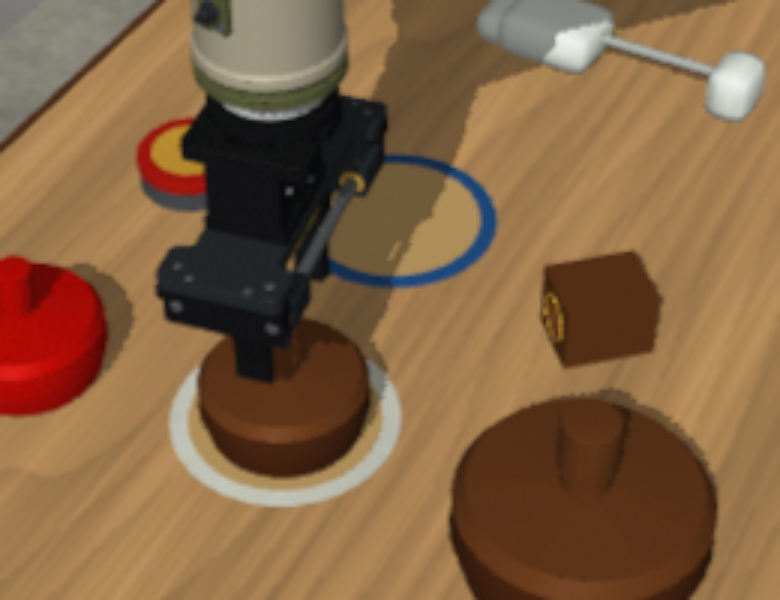

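The knob top is now at (306,305) in the wrist view, between the fingers, which are above the lid.

```bash
python3 - <<'E'
from h import *
print(onz(get_calibration('wrist'),(306.5,305),.088),R.from_quat(read_state()['eef_rot']).as_matrix().round(3))
E
```

```text
[0.6110758  0.10039469 0.088     ] [[ 0.003  0.153 -0.988]
 [-0.    -0.988 -0.153]
 [-1.     0.    -0.003]]
```

```bash
python3 -m inch '[[[0.01,0.02,-0.1,0,0,0,0],[0.01,0.02,-0.2,0,0,0,0],[0.01,0.02,-0.2,0,0,0,0],[0.01,0.02,-0.2,0,0,0,0.3],[0.01,0.02,-0.2,0,0,0,0.6],[0.01,0.02,-0.2,0,0,0,0.8],[0.01,0.02,-0.2,0,0,0,1],[0.01,0.02,-0.2,0,0,0,1],[0.01,0.02,-0.2,0,0,0,1],[0.01,0.02,-0.2,0,0,0,1]]]' 15;python3 log.py
```

```text
time: 3.8
ee_pos: [0.6101, 0.1015, 0.0607]
eef_rot: [0.705, 0.055, -0.705, 0.055]
ft_force: [0.4, -0.2, -0.2]
width: 0.0389
J [ 0.256  0.538 -0.643  1.626  0.353  1.097 -1.898]
```

```bash
python3 -m inch '[[[0,0,0,0,0,0,1],[0,0,0,0,0,0,1],[0,0,0,0,0,0,1],[0,0,0,0,0,0,1]]]';python3 log.py
```

```text
time: 4.2
ee_pos: [0.6101, 0.1013, 0.0606]
eef_rot: [0.705, 0.055, -0.705, 0.055]
ft_force: [0.7, -1.3, 0.2]
width: 0.0253
J [ 0.256  0.538 -0.643  1.626  0.353  1.097 -1.898]
```

```bash
python3 -m inch '[[[0.005,-0.04,0,0,0,0,1],[0.015,-0.12,0,0,0,0,1],[0.03,-0.22,0,0,0,0,1],[0.04,-0.33,0,0,0,0,1],[0.06,-0.44,0,0,0,0,1],[0.07,-0.55,0,0,0,0,1],[0.09,-0.66,0,0,0,0,1],[0.105,-0.77,0,0,0,0,1],[0.12,-0.86,0,0,0,0,1],[0.12,-0.89,0,0,0,0,1]]]';python3 log.py
python3 -m inch '[[[0.005,-0.04,0,0,0,0,1],[0.015,-0.12,0,0,0,0,1],[0.03,-0.22,0,0,0,0,1],[0.04,-0.33,0,0,0,0,1],[0.06,-0.44,0,0,0,0,1],[0.07,-0.55,0,0,0,0,1],[0.09,-0.66,0,0,0,0,1],[0.105,-0.77,0,0,0,0,1],[0.12,-0.86,0,0,0,0,1],[0.12,-0.89,0,0,0,0,1]]]';python3 log.py
python3 - <<'E'
from h import *
cv2.imwrite('pics/f_s.png',cv2.resize(camera('side')[130:330,200:460,::-1],None,fx=3,fy=3))
E
```

```text
time: 5.2
ee_pos: [0.6247, -0.0053, 0.0607]
eef_rot: [0.705, 0.055, -0.705, 0.054]
ft_force: [2.1, 3.6, 0.3]
width: 0.0254
J [ 0.407  0.543 -0.616  1.61   0.34   1.098 -1.714]
time: 6.2
ee_pos: [0.6391, -0.1118, 0.0607]
eef_rot: [0.705, 0.055, -0.705, 0.054]
ft_force: [2.7, 3.8, -0.3]
width: 0.0258
J [ 0.532  0.583 -0.582  1.541  0.341  1.12  -1.539]
```

View pics/f_s.png

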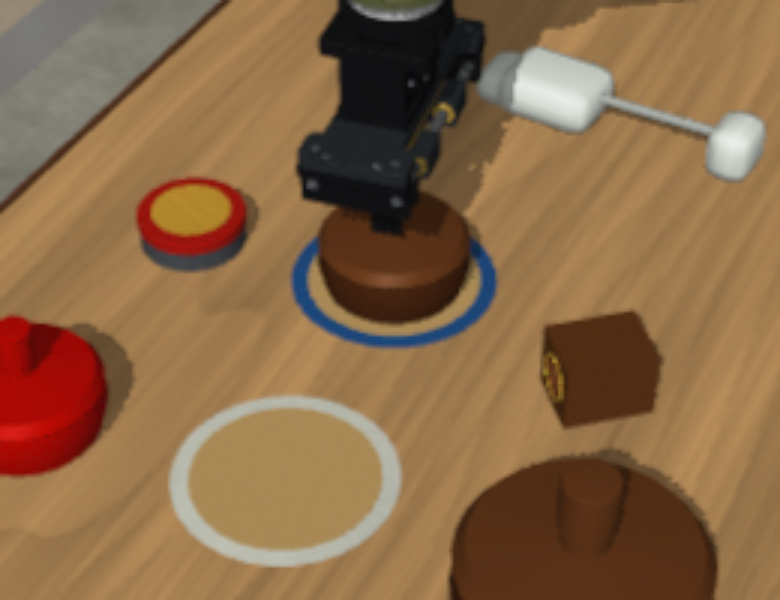

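The pot now stands inside the blue ring at (395,280) in the crop. I'll release it, rise and re-measure.

```bash
python3 -m inch '[[[0,0,0,0,0,0,0.9],[0,0,0,0,0,0,0.5],[0,0,0,0,0,0,0],[0,0,0,0,0,0,0],[0,0,0,0,0,0,0],[0,0,0,0,0,0,0],[0,0,0.2,0,0,0,0],[0,0,0.5,0,0,0,0],[0,0,0.8,0,0,0,0],[0,0,1,0,0,0,0]]]';python3 log.py
# move back toward base, tilting for a check of reach
python3 -m inch '[[[-0.3,0,0.2,0,0,0,0],[-0.6,0,0.4,0,0,0,0],[-0.9,0,0.5,0,0,0,0],[-1,0,0.5,0,0,0,0]]]';python3 log.py
python3 - <<'E'
from h import *
im=camera('top')[:,:,::-1].copy();cv2.imwrite('pics/g_t.png',im)
si=camera('side')[:,:,::-1].copy();cv2.imwrite('pics/g_s.png',si)
E
```

```text
time: 7.25
ee_pos: [0.6395, -0.1121, 0.1835]
eef_rot: [0.706, 0.055, -0.704, 0.055]
ft_force: [0.8, 0.7, -0.9]
width: 0.0848
J [ 0.55   0.475 -0.615  1.42   0.276  1.33  -1.494]
time: 7.65
ee_pos: [0.5174, -0.1124, 0.2427]
eef_rot: [0.706, 0.054, -0.704, 0.056]
ft_force: [0.2, -0.0, 0.3]
width: 0.087
J [ 0.725  0.163 -0.66   1.657  0.104  1.355 -1.368]
```

View pics/g_t.png

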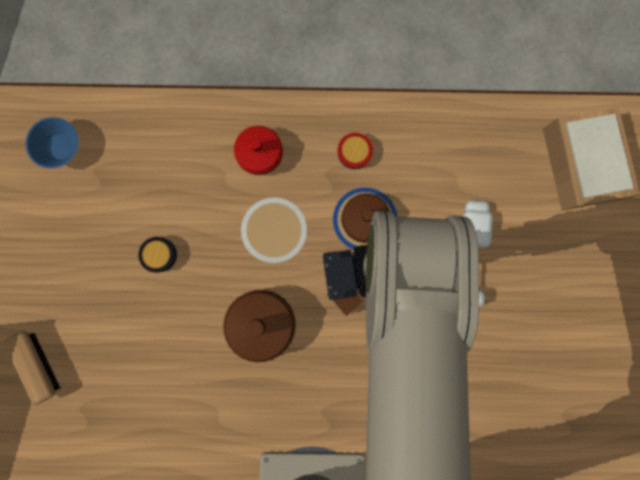

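View pics/g_s.png

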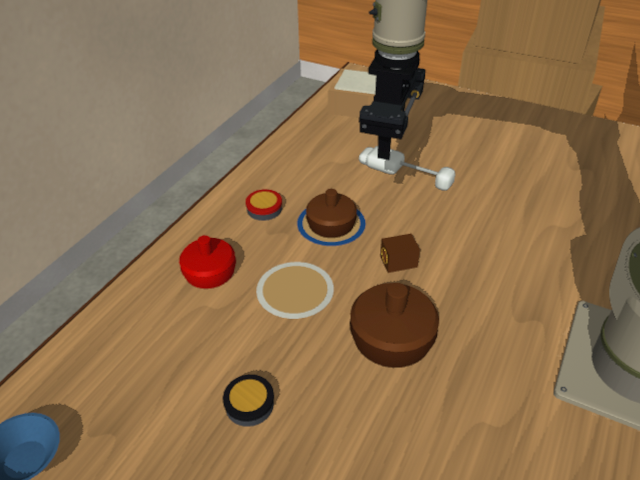

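```bash
for i in 1 2 ; do python3 -m inch '[[[0,0,0,0,-0.02,0,0],[0,0,0,0,-0.04,0,0],[0,0,0,0,-0.06,0,0]]]'|grep -v ft_;python3 log.py; done
python3 -m inch '[[[0,0,0,0,0.02,0.02,0],[0,0,0,0.02,0.02,0.04,0],[0,0,0,0.04,0.02,0.06,0]]]'|grep -v ft_;python3 log.py
python3 - <<'E'
from h import *
c=get_calibration('top');s=get_calibration('side')
im=cv2.imread('pics/g_t.png');si=cv2.imread('pics/g_s.png')
for img,cal,(x0,y0,x1,y1) in((im,c,(230,185,320,275)),(si,s,(245,250,345,325))):
    h=cv2.cvtColor(img,cv2.COLOR_BGR2HSV);m=cv2.inRange(h,(0,0,120),(180,70,255));k=np.zeros_like(m);k[y0:y1,x0:x1]=m[y0:y1,x0:x1]
    cc=max(cv2.findContours(k,0,1)[0],key=cv2.contourArea)[:,0]
    P=np.array([onz(cal,p,0)[:2] for p in cc],np.float32);print(cv2.minEnclosingCircle(P),cv2.fitEllipse(P))
E
cat > fit2.py <<'E'
import numpy as np,json,itertools
from scipy.spatial.transform import Rotation as R
from scipy.optimize import least_squares
L=[json.loads(l) for l in open('log.jsonl')]+[[[1.267,.332,-.065,1.46,.022,1.35,-.088],[.1731,-.6001,.2217],[-0.70005893,-0.09945464,0.70024031,-0.09843668]]]
Rz=lambda t:R.from_euler('z',t).as_matrix(); Ry=lambda t:R.from_euler('y',t).as_matrix()
def fk(q,p,SG,full=False):
    h,a0,a1,l1,a2,l2,a3,l3,o1=p[:9]; s1,s3,s5,s7=SG
    A=Rz(s1*q[0]+o1); e=np.array([0,0,h])+A@[a0,0,0]; A=A@Ry(q[1])@Rz(s3*q[2]); x1=e+A@[a1,0,l1]
    A=A@Ry(q[3])@Rz(s5*q[4]); x2=x1+A@[a2,0,l2]; A=A@Ry(q[5]); x2b=x2+A@[a3,0,0]; A=A@Rz(s7*q[6]); x3=x2b+A@[0,0,l3]
    T=A@R.from_rotvec(p[9:12]).as_matrix()
    return (e,x1,x2,x2b,x3,T) if full else (x3,T)
def fit(sgs=itertools.product((1,-1),repeat=4)):
    best=None
    for SG in sgs:
      for r0 in ([0,-1.57,0],[-1.2,-1.2,1.2],[1.2,-1.2,-1.2],[2.2,0,-2.2]):
        prior=np.array([.3,0,0,.4,0,.35,0,.25,0])
        def f(p):
            out=[]
            for q,x,t in L:
                X,T=fk(q,p,SG); out+=list((X-x)*5)+list((R.from_matrix(T).inv()*R.from_quat(t)).as_rotvec())
            return out+list((p[:9]-prior)*.005)
        r=least_squares(f,[*prior,*r0])
        if best is None or r.cost<best[0]: best=(r.cost,SG,r.x,np.abs(r.fun[:-9]).max())
    return best
if __name__=='__main__':
    b=fit();print(b[0],b[3],b[1],b[2].round(4).tolist(),len(L)); json.dump([list(b[1]),b[2].tolist()],open('kin.json','w'))
E
python3 fit2.py
```

```text
time: 8.05
ee_pos: [0.52, -0.1122, 0.2404]
eef_rot: [0.826, 0.044, -0.558, 0.064]
width: 0.0872
J [ 0.851 -0.146 -0.614  1.975 -0.211  0.921 -1.092]
time: 8.35
ee_pos: [0.5192, -0.1131, 0.241]
eef_rot: [0.916, 0.029, -0.394, 0.071]
width: 0.0873
J [ 0.713 -0.358 -0.391  2.294 -0.695  0.532 -0.633]
time: 8.65
ee_pos: [0.5196, -0.1112, 0.2411]
eef_rot: [0.874, 0.226, -0.429, 0.041]
width: 0.0867
J [ 0.693 -0.088 -0.175  2.064 -0.787  0.978 -0.255]
((0.610460102558136, 0.09894037991762161), 0.07702453434467316) ((0.6104192137718201, 0.09892302751541138), (0.1513613760471344, 0.15181951224803925), 58.742252349853516)
((0.6120458841323853, 0.09881133586168289), 0.07668383419513702) ((0.6121695637702942, 0.09906217455863953), (0.15029753744602203, 0.1509878784418106), 84.70512390136719)
0.01115822032666397 0.0413384879110347 (-1, -1, -1, -1) [0.2328, -0.0003, 0.0215, 0.444, -0.002, 0.4683, 0.0055, 0.3292, -0.0726, 1.161, -1.2356, 1.152] 16
```

```bash
cat > fit3.py <<'E'
from fit2 import *
import fit2
SG=(-1,-1,-1,-1)
def fk3(q,p,full=False):
    q=np.array(q,float); q=q+np.array([0,*p[12:17],0])
    return fk(q,p,SG,full)
def res(p):
    o=[]
    for q,x,t in L:
        X,T=fk3(q,p);o+=list((X-x)*5)+list((R.from_matrix(T).inv()*R.from_quat(t)).as_rotvec())
    return o
if __name__=='__main__':
    p0=np.r_[json.load(open('kin.json'))[1],np.zeros(5)]
    prior=p0.copy()
    r=least_squares(lambda p:res(p)+list((p-prior)*.003),p0)
    print(r.x.round(4).tolist()); e=np.array(r.fun[:-17]).reshape(-1,6);print((e*[200,200,200,57.3,57.3,57.3]).round(1))
    json.dump(r.x.tolist(),open('kin3.json','w'))
E
python3 fit3.py
```

```text
[0.2534, 0.0013, 0.0121, 0.4534, -0.0029, 0.4771, 0.0022, 0.3438, -0.0205, 1.1798, -1.1971, 1.1584, -0.0041, 0.0427, 0.0326, 0.023, -0.0258]
[[ 2.5  7.2  1.1 -0.6  0.4  1.2]
 [ 3.   6.2  1.4 -0.6  0.1  0.9]
 [ 3.   3.7  0.9 -0.5 -0.1  0.5]
 [ 2.9  0.9 -0.2 -0.3 -0.3  0.1]
 [ 1.8 -1.2 -1.   0.1 -0.5 -0.3]
 [ 0.3 -1.6  1.1  0.5 -0.5 -0.3]
 [-0.1 -1.6  1.6  0.6 -0.5 -0.3]
 [-0.1 -1.6  1.6  0.6 -0.5 -0.3]
 [-0.7 -1.7  1.4  0.6 -0.1 -0.2]
 [-1.6 -1.9  0.6  0.6  0.2 -0.2]
 [-0.1 -1.8 -2.   0.2  0.2 -0.3]
 [ 3.5  0.3 -0.6 -0.4  0.   0.3]
 [ 3.2 -1.9  0.  -0.2 -0.1 -0.5]
 [-1.5  1.8 -0.3  0.3  0.2 -1.3]
 [ 3.1 -2.6 -4.  -0.4  0.2 -1.1]
 [-1.6  5.5 -1.5 -0.4  1.2  1.8]]
```

```bash
cat > ik.py <<'E'
from fit3 import *
p=np.array(json.load(open('kin3.json')))
lo=np.array([-2.6,-.5,-1.47,.16,-1.27,.06,-2.6]);hi=np.array([2.6,2.12,1.34,2.42,4.41,2.06,2.6])
m=.03
def ik(X,T,n=40,seed=0,q0s=None):
    rng=np.random.default_rng(seed);S=[]
    for k in range(n):
        q0=rng.uniform(lo+m,hi-m) if q0s is None else q0s[k]
        f=lambda q:np.r_[(fk3(q,p)[0]-X)*5,(R.from_matrix(fk3(q,p)[1]).inv()*R.from_matrix(T)).as_rotvec(),(q-(lo+hi)/2)*1e-4]
        r=least_squares(f,q0,bounds=(lo+m,hi-m),max_nfev=60)
        if np.abs(r.fun[:6]).max()<.01: S.append(r.x)
    return S
def tool(x,y):
    x=np.array(x)/np.linalg.norm(x);return np.c_[x,y,np.cross(x,y)]
def final(phi,th,s):
    c,sn=np.cos,np.sin
    x=np.array([c(th)*c(phi),c(th)*sn(phi),-sn(th)]);y=s*np.array([-sn(phi),c(phi),0])
    return np.array([.611,.099,.082])+.019*x,tool(x,y)
def pick(th,s,h=np.pi/4,c=(.4595,-.065,.025)):
    hh=np.array([np.cos(h),np.sin(h),0]);x=-np.cos(th)*np.array([0,0,1])-np.sin(th)*hh
    y=s*np.array([-np.sin(h),np.cos(h),0]);return np.array(c)+.019*x,tool(x,y)
E
cat > t.py <<'E'
from ik import *
for ph in(-90,-60,-30,0,25,50,70,90):
  for th in(0,20):
    for s in(1,-1):
        S=ik(*final(np.radians(ph),np.radians(th),s),n=16)
        for q in S[:3]:
            e=fk3(q,p,True);print(ph,th,s,len(S),q.round(2),'elbow',e[1].round(2),'wr',e[2].round(2))
E
timeout 500 python3 t.py
```

```text
-90 0 1 8 [-0.74  1.15  0.13  1.24  0.98  1.9  -0.93] elbow [0.32 0.28 0.43] wr [0.6  0.42 0.08]
-90 0 1 8 [-0.8   1.16  0.22  1.24  0.92  1.86 -0.9 ] elbow [0.3  0.29 0.42] wr [0.6  0.42 0.08]
-90 0 1 8 [-1.01  1.26  0.58  1.24  0.65  1.71 -0.75] elbow [0.24 0.36 0.38] wr [0.6  0.42 0.08]
-90 0 -1 6 [-0.84  1.19  0.33  1.19  0.8   1.85  2.31] elbow [0.29 0.31 0.41] wr [0.62 0.42 0.09]
-90 0 -1 6 [-0.58  1.16 -0.1   1.19  1.1   2.03  2.17] elbow [0.36 0.22 0.43] wr [0.62 0.42 0.09]
-90 0 -1 6 [-0.58  1.16 -0.1   1.19  1.1   2.03  2.17] elbow [0.36 0.22 0.43] wr [0.62 0.42 0.09]
-90 20 1 9 [-0.5   0.95 -0.2   1.34  1.02  1.81 -0.99] elbow [0.33 0.18 0.51] wr [0.6  0.41 0.19]
-90 20 1 9 [-0.71  0.95  0.1   1.34  0.83  1.68 -0.9 ] elbow [0.29 0.24 0.51] wr [0.6  0.41 0.19]
-90 20 1 9 [-1.04  1.08  0.64  1.34  0.46  1.51 -0.68] elbow [0.22 0.34 0.46] wr [0.6  0.41 0.19]
-90 20 -1 6 [-0.72  0.97  0.16  1.29  0.75  1.7   2.29] elbow [0.29 0.24 0.5 ] wr [0.62 0.4  0.2 ]
-90 20 -1 6 [-0.28  1.03 -0.54  1.29  1.18  1.99  2.09] elbow [0.38 0.11 0.48] wr [0.62 0.4  0.2 ]
-90 20 -1 6 [-0.39  0.9
[... 7235 characters left out ...]
62  1.05 -0.42  1.55 -1.07  1.54  0.9 ] elbow [ 0.32 -0.24  0.47] wr [ 0.6  -0.23  0.09]
90 20 1 8 [ 0.4   0.85 -0.18  1.57 -1.04  1.5  -2.32] elbow [ 0.32 -0.14  0.55] wr [ 0.62 -0.21  0.19]
90 20 1 8 [ 0.43  0.85 -0.22  1.57 -1.01  1.48 -2.33] elbow [ 0.31 -0.15  0.55] wr [ 0.62 -0.21  0.19]
90 20 1 8 [ 0.48  0.86 -0.29  1.57 -0.97  1.45 -2.35] elbow [ 0.31 -0.17  0.54] wr [ 0.62 -0.21  0.19]
90 20 -1 8 [ 0.55  0.82 -0.37  1.63 -0.96  1.35  0.79] elbow [ 0.29 -0.18  0.55] wr [ 0.6 -0.2  0.2]
90 20 -1 8 [ 0.29  0.79 -0.02  1.63 -1.15  1.5   0.88] elbow [ 0.32 -0.1   0.56] wr [ 0.6 -0.2  0.2]
90 20 -1 8 [ 0.61  0.84 -0.45  1.63 -0.91  1.31  0.76] elbow [ 0.28 -0.2   0.55] wr [ 0.6 -0.2  0.2]
```

```bash
cat > t2.py <<'E'
from ik import *
th=np.radians(18)
for s in(1,-1):
  for nm,(X,T) in(('pick',pick(th,s)),('pickup',pick(th,s,c=(.4595,-.065,.2))),('fin-90',final(-np.pi/2,th,s)),('fin-75',final(np.radians(-75),th,s))):
    S=ik(X,T,n=24)
    for q in S[:6]:
        e=fk3(q,p,True);print(nm,s,len(S),q.round(2),'el',e[1].round(2),'wr',e[2].round(2))
E
timeout 500 python3 t2.py
```

```text
pick 1 11 [ 0.03  0.41 -0.08  1.9   0.21  1.08  2.17] el [ 0.19 -0.01  0.66] wr [ 0.54 -0.    0.33]
pick 1 11 [-0.09  0.41  0.06  1.9   0.15  1.07  2.22] el [0.19 0.01 0.66] wr [ 0.54 -0.    0.33]
pick 1 11 [ 0.84  0.7  -1.12  1.9   0.76  1.31  1.72] el [ 0.2  -0.22  0.6 ] wr [ 0.54 -0.    0.33]
pick 1 11 [ 0.92  0.82 -1.25  1.9   0.87  1.39  1.64] el [ 0.21 -0.26  0.56] wr [ 0.54 -0.    0.33]
pick 1 11 [-0.57  0.5   0.63  1.9  -0.13  1.06  2.46] el [0.2  0.11 0.65] wr [ 0.54 -0.01  0.33]
pick 1 11 [-0.25  0.43  0.24  1.9   0.07  1.06  2.29] el [0.19 0.04 0.66] wr [ 0.54 -0.01  0.33]
pickup 1 11 [ 0.16  0.2  -0.23  1.76  0.2   1.43  2.23] el [ 0.1  -0.02  0.7 ] wr [ 0.54 -0.01  0.51]
pickup 1 11 [-0.43  0.21  0.43  1.76  0.09  1.41  2.34] el [0.1  0.04 0.69] wr [ 0.54 -0.01  0.51]
pickup 1 11 [ 0.95  0.39 -1.21  1.76  0.47  1.53  1.98] el [ 0.11 -0.14  0.67] wr [ 0.54 -0.    0.51]
pickup 1 11 [ 0.78  0.29 -0.96  1.76  0.36  1.48  2.08] el [ 0.1  -0.09  0.69] wr [ 0.54 -0.    0.51]
pickup 1 11 [-0.65  0.25  0.69  1.76  0.03  1.41  2.4 ] el [0.1  0.06 0.69] wr [ 0.54 -0.01  0.51]
picku
[... 2888 characters left out ...]
] wr [0.62 0.41 0.19]
fin-90 -1 11 [-0.29  1.05 -0.53  1.28  1.2   2.01  2.09] el [0.38 0.11 0.47] wr [0.62 0.41 0.19]
fin-75 -1 12 [-0.83  0.88  0.2   1.51  0.89  1.5   2.27] el [0.25 0.26 0.53] wr [0.54 0.4  0.19]
fin-75 -1 12 [-0.29  0.94 -0.55  1.51  1.32  1.86  2.1 ] el [0.36 0.1  0.51] wr [0.54 0.4  0.19]
fin-75 -1 12 [-0.43  0.89 -0.35  1.51  1.21  1.75  2.13] el [0.33 0.15 0.53] wr [0.54 0.4  0.19]
fin-75 -1 12 [-0.98  0.93  0.42  1.51  0.75  1.41  2.35] el [0.22 0.3  0.52] wr [0.54 0.4  0.19]
fin-75 -1 12 [-0.15  1.02 -0.76  1.51  1.46  1.98  2.08] el [0.39 0.06 0.48] wr [0.54 0.4  0.19]
fin-75 -1 12 [-0.16  1.02 -0.76  1.51  1.46  1.98  2.08] el [0.39 0.06 0.48] wr [0.54 0.4  0.19]
```

```bash
cat > go.py <<'E'
# usage: delta(Xt,Tt) prints shift/rot shares from the measured pose
from ik import *
from bench import read_state
def delta(X,T):
    s=read_state();d=(np.array(X)-s['ee_pos'])/.12
    r=(R.from_matrix(T)*R.from_quat(s['eef_rot']).inv()).as_rotvec()
    print('shift',d.round(3),'turn',(r/2/np.pi).round(4),'deg',np.degrees(np.linalg.norm(r)).round(1),'pos',s['ee_pos'].round(4),'J',s['joint_positions'].round(2))
E
python3 - <<'E'
from go import *
delta(*pick(np.radians(15),-1,c=(.4595,-.065,.17)))
E
```

```text
shift [-0.529  0.356 -0.745] turn [-0.1026  0.1131  0.0588] deg 58.9 pos [ 0.5196 -0.1112  0.2411] J [ 0.69 -0.09 -0.17  2.06 -0.79  0.98 -0.25]
```

```bash
python3 -m inch '[[[-0.1,0.1,0,-0.0147,0.0162,0.0084,0],[-0.2,0.2,0,-0.0293,0.0323,0.0168,0],[-0.3,0.3,0,-0.044,0.0485,0.0252,0],[-0.4,0.35,-0.1,-0.0586,0.0646,0.0336,0],[-0.53,0.356,-0.2,-0.0733,0.0808,0.042,0],[-0.53,0.356,-0.3,-0.088,0.0969,0.0504,0],[-0.53,0.356,-0.4,-0.1026,0.1131,0.0588,0],[-0.53,0.356,-0.4,-0.1026,0.1131,0.0588,0]]]'; python3 log.py; python3 - <<'E'
from go import *
from h import *
delta(*pick(np.radians(15),-1,c=(.4595,-.065,.17)))
cv2.imwrite('pics/h_w.png',camera('wrist')[:,:,::-1])
E
```

```text
time: 9.45
ee_pos: [0.4559, -0.066, 0.1886]
eef_rot: [-0.559, -0.233, 0.734, -0.306]
ft_force: [0.6, -0.3, -0.3]
width: 0.0873
J [ 0.412  0.18  -0.55   1.772  0.257  1.439 -0.984]
shift [ 0.001 -0.02  -0.308] turn [ 0.0007 -0.0008 -0.0008] deg 0.5 pos [ 0.4559 -0.066   0.1886] J [ 0.41  0.18 -0.55  1.77  0.26  1.44 -0.98]
```

View pics/h_w.png

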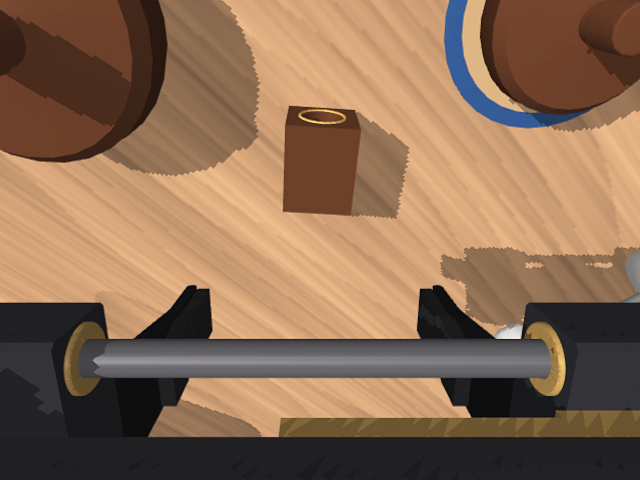

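The block is at the wrist view's centre top. Its brass-rimmed hole is at (323,117), facing away from the tail (bottom of picture).

```bash
python3 - <<'E'
from h import *
w=get_calibration('wrist')
P=np.array([onz(w,q,.05) for q in((287,124),(360,130),(352,215),(283,211))])
print(P.round(4),P.mean(0))
for i in range(4):
    d=P[(i+1)%4]-P[i];print(np.linalg.norm(d).round(4),np.degrees(np.arctan2(d[1],d[0])).round(1))
print(onz(w,(323,117),.025))
E
```

```text
[[ 0.4695 -0.0297  0.05  ]
 [ 0.5008 -0.0666  0.05  ]
 [ 0.4543 -0.1101  0.05  ]
 [ 0.4205 -0.0717  0.05  ]] [ 0.4612711 -0.069517   0.05     ]
0.0484 -49.6
0.0637 -137.0
0.0511 131.3
0.0645 40.6
[ 0.48506615 -0.04835672  0.025     ]
```

```bash
python3 - <<'E'
from go import *
delta(*pick(np.radians(15),-1,h=np.radians(43),c=(.4605,-.068,.031)))
E
```

```text
shift [ 0.008 -0.035 -1.477] turn [ 0.0004 -0.0001 -0.0058] deg 2.1 pos [ 0.4559 -0.0671  0.1899] J [ 0.41  0.18 -0.55  1.77  0.25  1.44 -0.98]
```

```bash
python3 -m inch '[[[0.01,-0.04,-0.3,0,0,-0.006,0],[0.01,-0.04,-0.6,0,0,-0.006,0],[0.01,-0.04,-0.8,0,0,-0.006,0],[0.01,-0.04,-0.95,0,0,-0.006,0],[0.01,-0.04,-0.95,0,0,-0.006,0]]]'; python3 log.py; python3 - <<'E'
from go import *
from h import *
delta(*pick(np.radians(15),-1,h=np.radians(43),c=(.4605,-.068,.031)))
cv2.imwrite('pics/i_w.png',camera('wrist')[:,:,::-1])
cv2.imwrite('pics/i_s.png',cv2.resize(camera('side')[150:350,270:530,::-1],None,fx=3,fy=3))
E
```

```text
time: 10.0
ee_pos: [0.4552, -0.0752, 0.0771]
eef_rot: [-0.567, -0.219, 0.739, -0.289]
ft_force: [-0.6, -0.2, 0.2]
width: 0.0872
J [ 0.397  0.305 -0.524  1.885  0.326  1.226 -1.099]
shift [ 0.014  0.032 -0.537] turn [0.0007 0.0003 0.0013] deg 0.6 pos [ 0.4552 -0.0752  0.0771] J [ 0.4   0.31 -0.52  1.88  0.33  1.23 -1.1 ]
```

View pics/i_w.png

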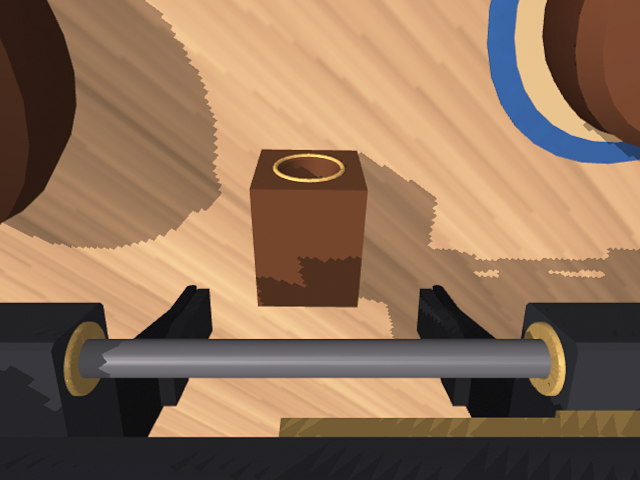

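View pics/i_s.png

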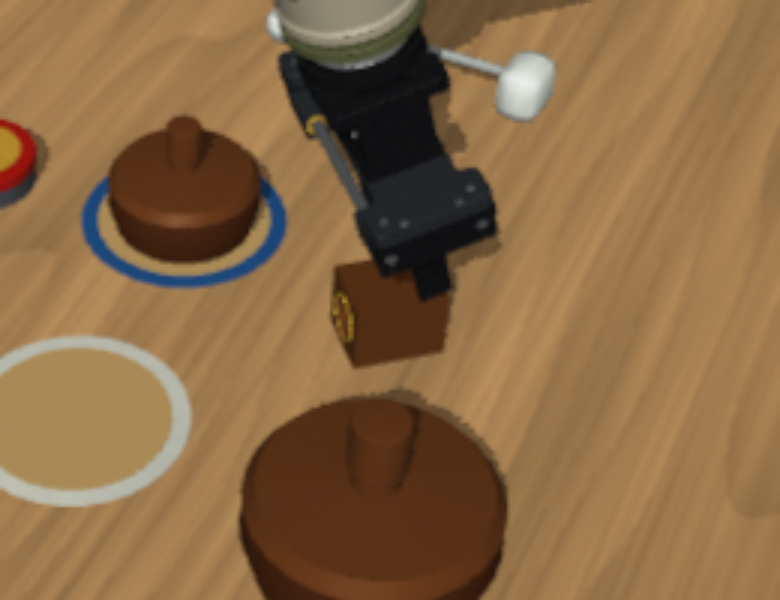

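```bash
python3 - <<'E'
from h import *
w=get_calibration('wrist')
P=np.array([onz(w,q,.05) for q in((250,188),(367,189),(358,306),(258,305))])
print(P.round(4),P.mean(0))
for i in range(4):
    d=P[(i+1)%4]-P[i];print(np.linalg.norm(d).round(4),np.degrees(np.arctan2(d[1],d[0])).round(1))
print(proj(w,[.4605,-.068,.05]))
from go import *
delta(*pick(np.radians(15),-1,h=np.radians(42.5),c=(P[:,0].mean(),P[:,1].mean(),.031)))
E
```

```text
[[ 0.4687 -0.0281  0.05  ]
 [ 0.5023 -0.0655  0.05  ]
 [ 0.4541 -0.1094  0.05  ]
 [ 0.4203 -0.0711  0.05  ]] [ 0.46134135 -0.06852491  0.05      ]
0.0503 -48.1
0.0652 -137.7
0.051 131.5
0.0648 41.7
[306.30458924 252.46774074]
shift [ 0.007  0.025 -0.557] turn [ 0.0009  0.0008 -0.0002] deg 0.4 pos [ 0.4568 -0.0748  0.0795] J [ 0.4   0.3  -0.53  1.88  0.33  1.23 -1.1 ]
```

```bash
python3 -m inch '[[[0.01,0.03,-0.2,0,0,0,0],[0.01,0.03,-0.4,0,0,0,0],[0.01,0.03,-0.53,0,0,0,0],[0.01,0.03,-0.53,0,0,0,0],[0.01,0.03,-0.53,0,0,0,0.3],[0.01,0.03,-0.53,0,0,0,0.5],[0.01,0.03,-0.53,0,0,0,0.7],[0.01,0.03,-0.53,0,0,0,1],[0.01,0.03,-0.53,0,0,0,1],[0.01,0.03,-0.53,0,0,0,1]]]' 20; python3 -m inch '[[[0,0,0,0,0,0,1],[0,0,0,0,0,0,1],[0,0,0,0,0,0,1]]]';python3 log.py; python3 - <<'E'
from h import *
cv2.imwrite('pics/j_w.png',camera('wrist')[:,:,::-1])
E
```

```text
time: 11.1
ee_pos: [0.4577, -0.0706, 0.0152]
eef_rot: [-0.568, -0.219, 0.738, -0.291]
ft_force: [-1.0, 0.2, 1.0]
width: 0.05
time: 11.4
ee_pos: [0.4577, -0.0706, 0.0152]
eef_rot: [-0.568, -0.219, 0.739, -0.291]
ft_force: [-1.9, 0.3, 5.8]
width: 0.05
J [ 0.367  0.402 -0.508  1.92   0.389  1.117 -1.17 ]
```

View pics/j_w.png

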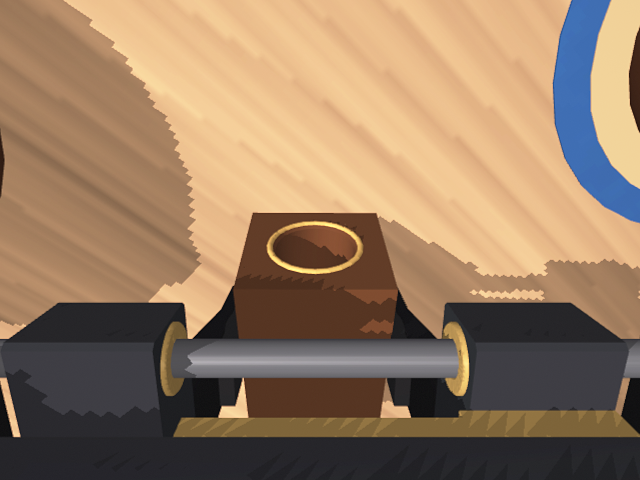

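```bash
cat > t3.py <<'E'
from go import *
from scipy.spatial.transform import Slerp
s=read_state();T0=R.from_quat(s['eef_rot']).as_matrix()
ty=T0[:,1];h=-np.cross(ty,[0,0,1]);h[2]=0;h/=np.linalg.norm(h)
if h[0]<0:h=-h
print('h az',np.degrees(np.arctan2(h[1],h[0])))
bx=T0.T@h; bc=T0.T@(np.array([.4613,-.0685,.025])-s['ee_pos'])
print('bx',bx,'bc',bc); json.dump([bx.tolist(),bc.tolist()],open('block.json','w'))
X0=s['ee_pos'];q=s['joint_positions'].copy()
az0=np.degrees(np.arctan2(h[1],h[0]))
def pose(az,pitch,c):
    # block heading az, pitched up by pitch deg; block centre c
    Rb0=np.c_[h,np.cross([0,0,1],h),[0,0,1]]
    Rb=(R.from_euler('z',az,degrees=True)*R.from_euler('y',-pitch,degrees=True)).as_matrix()
    T=Rb@Rb0.T@T0; return np.array(c)-T@bc,T
def step(q,X,T):
    f=lambda v:np.r_[(fk3(v,p)[0]-X)*5,(R.from_matrix(fk3(v,p)[1]).inv()*R.from_matrix(T)).as_rotvec(),(v-q)*3e-3]
    r=least_squares(f,q,bounds=(lo,hi));return r.x,np.abs(r.fun[:6]).max()
if __name__=='__main__':
  for AZ in(-70,-85):
    q=np.clip(s['joint_positions'],lo+1e-3,hi-1e-3)
    path=[(az0,0,(.461,-.068,.025+z)) for z in(.08,.16,.24)]
    path+=[(az0+(AZ-az0)*t,0,(.461+.15*t,-.068+.167*t,.27)) for t in np.linspace(.1,1,10)]
    path+=[(AZ,pt,(.611,.099,.27)) for pt in range(10,100,10)]
    path+=[(AZ,90,(.611,.099,z)) for z in(.2,.14,.082)]
    for a in path:
        q,e=step(q,*pose(*a));print(np.round(a[0]),a[1],np.round(a[2],2),q.round(2),'%.3f'%e)
E
python3 t3.py
```

```text
h az 42.68496746607703
bx [-2.60003239e-01 -5.55111512e-17 -9.65607744e-01] bc [-0.0105354   0.00097864 -0.00137791]
43.0 0 [ 0.46 -0.07  0.11] [ 0.4   0.28 -0.52  1.89  0.33  1.22 -1.1 ] 0.000
43.0 0 [ 0.46 -0.07  0.18] [ 0.41  0.18 -0.53  1.81  0.27  1.38 -1.02] 0.000
43.0 0 [ 0.46 -0.07  0.26] [ 0.43  0.11 -0.53  1.7   0.24  1.53 -0.95] 0.000
31.0 0 [ 0.48 -0.05  0.27] [ 0.39  0.18 -0.52  1.62  0.22  1.59 -1.17] 0.000
20.0 0 [ 0.49 -0.03  0.27] [ 0.36  0.23 -0.51  1.55  0.19  1.63 -1.37] 0.000
9.0 0 [ 0.51 -0.02  0.27] [ 0.33  0.28 -0.49  1.5   0.15  1.66 -1.57] 0.000
-2.0 0 [ 0.52 -0.    0.27] [ 0.3   0.32 -0.47  1.44  0.11  1.68 -1.77] 0.000
-14.0 0 [0.54 0.02 0.27] [ 0.28  0.36 -0.45  1.4   0.06  1.69 -1.96] 0.000
-25.0 0 [0.55 0.03 0.27] [ 0.25  0.38 -0.43  1.36  0.01  1.68 -2.15] 0.000
-36.0 0 [0.57 0.05 0.27] [ 0.23  0.4  -0.4   1.34 -0.04  1.66 -2.34] 0.000
-47.0 0 [0.58 0.07 0.27] [ 0.21  0.41 -0.38  1.32 -0.09  1.63 -2.53] 0.000
-59.0 0 [0.6  0.08 0.27] [-0.16  0.4   0.12  1.31 -0.3   1.61 -2.6 ] 0.000
-70.0 0 [0.61 0.1  0.27] [-0.64  0.52  0.83  1.31 -0.63  1.67 -2.6 ] 0
[... 2068 characters left out ...]
.34  1.31 -0.62  1.65 -2.6 ] 0.229
-85 40 [0.61 0.1  0.27] [-1.06  0.82  1.34  1.28 -0.51  1.64 -2.6 ] 0.295
-85 50 [0.61 0.1  0.27] [-1.1   0.88  1.34  1.25 -0.4   1.63 -2.6 ] 0.361
-85 60 [0.61 0.1  0.27] [-1.13  0.95  1.34  1.22 -0.3   1.64 -2.6 ] 0.425
-85 70 [0.61 0.1  0.27] [-1.16  1.02  1.34  1.19 -0.19  1.65 -2.6 ] 0.485
-85 80 [0.61 0.1  0.27] [-1.18  1.1   1.34  1.18 -0.09  1.66 -2.6 ] 0.540
-85 90 [0.61 0.1  0.27] [-1.2   1.19  1.34  1.16  0.    1.66 -2.6 ] 0.591
-85 90 [0.61 0.1  0.2 ] [-1.24  1.26  1.34  1.27 -0.1   1.55 -2.6 ] 0.622
-85 90 [0.61 0.1  0.14] [-1.29  1.32  1.34  1.36 -0.21  1.43 -2.6 ] 0.627
-85 90 [0.61 0.1  0.08] [-1.34  1.38  1.34  1.47 -0.34  1.29 -2.6 ] 0.606
```

```bash
cat > t4.py <<'E'
from t3 import *
AZ=-75
q=np.clip(s['joint_positions'],lo+1e-3,hi-1e-3)
for z in(.08,.16,.24): q,e=step(q,*pose(az0,0,(.461,-.068,.025+z)))
qa=q; Xf,Tf=pose(AZ,90,(.611,.099,.22))
S=ik(Xf,Tf,n=30); S=[v for v in S if v[6]>0]; S.sort(key=lambda v:np.abs(v[:6]-qa[:6]).max())
qf=S[0];print('qf',qf.round(2),len(S))
q=qa;prev=None
for t in np.linspace(0,1,11):
    X,T=fk3(qa+(qf-qa)*t,p); q,e=step(q,X,T)
    c=X+T@bc; bxw=T@bx
    rv='' if prev is None else ((R.from_matrix(T)*R.from_matrix(prev).inv()).as_rotvec()/2/np.pi).round(3)
    prev=T
    print(t.round(2),'TCP',X.round(3),'c',c.round(3),'tx',T[:,0].round(2),'q',q.round(2),'%.3f'%e,rv)
for z in(.16,.12,.082):
    q,e=step(q,*pose(AZ,90,(.611,.099,z)));print(z,q.round(2),e)
E
python3 t4.py
```

```text
h az 42.68496746607703
bx [-2.60003239e-01 -5.55111512e-17 -9.65607744e-01] bc [-0.0105354   0.00097864 -0.00137791]
qf [-0.48  0.71 -0.3   1.49  1.18  1.85  2.31] 18
0.0 TCP [ 0.457 -0.07   0.255] c [ 0.461 -0.068  0.265] tx [-0.19 -0.18 -0.97] q [ 0.43  0.11 -0.53  1.7   0.24  1.53 -0.95] 0.000 
0.1 TCP [ 0.466 -0.07   0.246] c [ 0.469 -0.067  0.255] tx [-0.23 -0.27 -0.93] q [ 0.4   0.18 -0.58  1.68  0.34  1.57 -0.64] 0.000 [-0.002  0.023  0.063]
0.2 TCP [ 0.477 -0.069  0.237] c [ 0.48  -0.064  0.246] tx [-0.26 -0.38 -0.89] q [ 0.37  0.25 -0.63  1.65  0.46  1.61 -0.33] 0.000 [-0.001  0.026  0.061]
0.3 TCP [ 0.49  -0.065  0.23 ] c [ 0.493 -0.059  0.238] tx [-0.26 -0.48 -0.84] q [ 0.33  0.33 -0.68  1.63  0.57  1.66 -0.02] 0.000 [-0.002  0.03   0.059]
0.4 TCP [ 0.506 -0.058  0.224] c [ 0.508 -0.05   0.232] tx [-0.24 -0.59 -0.77] q [ 0.28  0.4  -0.72  1.61  0.7   1.72  0.28] 0.000 [-0.003  0.034  0.056]
0.5 TCP [ 0.524 -0.047  0.22 ] c [ 0.525 -0.038  0.227] tx [-0.2  -0.69 -0.7 ] q [ 0.23  0.48 -0.76  1.59  0.82  1.78  0.59] 0.000 [-0.005  0.038  0.053]
0.6 TCP [ 0.543 -0.031  0.217] 
[... 235 characters left out ...]
 1.91  1.23] 0.000 [-0.011  0.043  0.046]
0.8 TCP [0.582 0.017 0.215] c [0.58  0.027 0.22 ] tx [ 0.03 -0.9  -0.44] q [ 0.01  0.71 -0.8   1.53  1.19  1.97  1.57] 0.000 [-0.015  0.045  0.042]
0.9 TCP [0.599 0.05  0.215] c [0.597 0.06  0.22 ] tx [ 0.14 -0.93 -0.35] q [-0.08  0.77 -0.79  1.51  1.3   2.02  1.91] 0.000 [-0.02   0.046  0.038]
1.0 TCP [0.614 0.09  0.216] c [0.611 0.099 0.22 ] tx [ 0.24 -0.93 -0.26] q [-0.19  0.82 -0.75  1.49  1.41  2.06  2.26] 0.000 [-0.025  0.046  0.033]
0.16 [-0.2   0.91 -0.72  1.5   1.42  2.03  2.17] 7.617505846657928e-07
0.12 [-0.21  0.97 -0.71  1.49  1.43  2.01  2.12] 4.5057505954072103e-07
0.082 [-0.22  1.03 -0.69  1.48  1.44  2.    2.07] 3.954455944088548e-07
```

```bash
cp t3.py /dev/null; python3 -m inch '[[[0,0,0.1,0,0,0,1],[0,0,0.4,0,0,0,1],[0,0,0.7,0,0,0,1],[0,0,1,0,0,0,1],[0,0,1,0,0,0,1]]]' 25; python3 -m inch '[[[0,0,0.4,0,0,0,1],[0,0,0.8,0,0,0,1],[0,0,1,0,0,0,1],[0,0,1,0,0,0,1]]]';python3 log.py;python3 - <<'E'
from h import *
cv2.imwrite('pics/k_w.png',camera('wrist')[:,:,::-1])
E
```

```text
time: 11.95
ee_pos: [0.4602, -0.0704, 0.1398]
eef_rot: [-0.57, -0.217, 0.736, -0.292]
ft_force: [0.4, 0.6, -0.9]
width: 0.0498
time: 12.35
ee_pos: [0.459, -0.0704, 0.2582]
eef_rot: [-0.57, -0.218, 0.737, -0.292]
ft_force: [0.3, 0.2, -1.0]
width: 0.0497
J [ 0.427  0.133 -0.545  1.67   0.228  1.566 -0.973]
```

View pics/k_w.png

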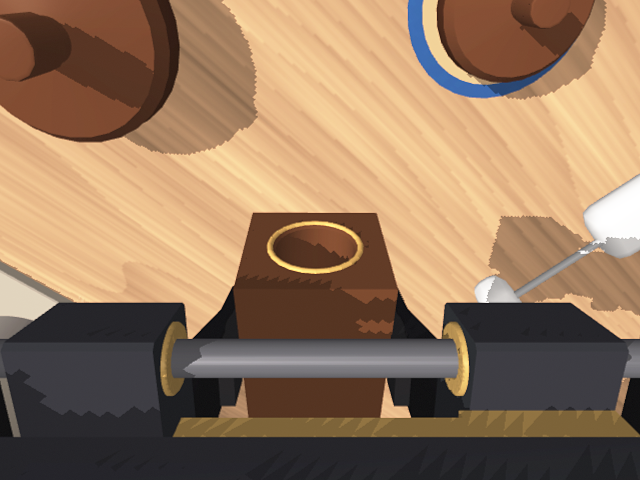

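```bash
cat > plan.py <<'E'
from go import *
bx,bc=map(np.array,json.load(open('block.json')))
def fin(az,c):
    az=np.radians(az);y=-np.array([-np.sin(az),np.cos(az),0]);u=np.array([0,0,1.])
    # tool frame triad: bx, ey, bx x ey
    ey=np.array([0,1.,0]);A=np.c_[bx,ey,np.cross(bx,ey)];B=np.c_[u,y,np.cross(u,y)]
    T=B@A.T;return np.array(c)-T@bc,T
E
cat > t5.py <<'E'
from plan import *
s=read_state();qa=s['joint_positions']
Xf,Tf=fin(-70,(.611,.099,.22));print('tx',Tf[:,0])
S=[v for v in ik(Xf,Tf,n=30) if v[6]>0];S.sort(key=lambda v:np.abs(v[:6]-qa[:6]).max());qf=S[0];print(qf.round(2))
json.dump(qf.tolist(),open('qf.json','w'))
X0,R0=s['ee_pos'],R.from_quat(s['eef_rot'])
Xm,Tm=fk3(qa,p);print('model err',Xm-X0)
for t in(.1,.2,.3,.35):
    X,T=fk3(qa+(qf-qa)*t,p);T=R.from_matrix(T)*R.from_matrix(Tm).inv()*R0
    rv=(T*R0.inv()).as_rotvec();print(t,((X-Xm)/.12).round(3),(rv/2/np.pi).round(4),np.degrees(np.linalg.norm(rv)).round(1))
E
python3 t5.py
```

```text
tx [ 0.3302573  -0.90737447 -0.26000324]
[-0.46  0.67 -0.34  1.58  1.24  1.8   2.31]
model err [0.00014917 0.00821254 0.00152775]
0.1 [ 0.054 -0.018 -0.094] [-0.0017  0.0213  0.0637] 24.2
0.2 [ 0.134 -0.019 -0.173] [-0.0023  0.0467  0.1258] 48.3
0.3 [ 0.239  0.001 -0.238] [-0.0015  0.0767  0.1859] 72.4
0.35 [ 0.301  0.021 -0.264] [-0.0003  0.0935  0.2149] 84.4
```

```bash
python3 -m inch '[[[0.02,0,-0.03,-0.001,0.007,0.021,1],[0.04,-0.01,-0.06,-0.001,0.014,0.042,1],[0.055,-0.02,-0.09,-0.002,0.021,0.064,1],[0.08,-0.02,-0.12,-0.002,0.03,0.084,1],[0.11,-0.02,-0.15,-0.002,0.038,0.105,1],[0.134,-0.02,-0.17,-0.002,0.047,0.126,1],[0.17,-0.01,-0.2,-0.002,0.057,0.146,1],[0.2,0,-0.22,-0.002,0.067,0.166,1],[0.24,0,-0.24,-0.0015,0.077,0.186,1],[0.24,0,-0.24,-0.0015,0.077,0.186,1]]]';python3 log.py
python3 - <<'E'
from plan import *
s=read_state();qa=s['joint_positions'];Xf,Tf=fin(-70,(.611,.099,.22))
S=[v for v in ik(Xf,Tf,n=30) if v[6]>0];S.sort(key=lambda v:np.abs(v[:6]-qa[:6]).max());qf=S[0];print(qf.round(2))
X0,R0=s['ee_pos'],R.from_quat(s['eef_rot'])
Xm,Tm=fk3(qa,p);print('model err',Xm-X0)
for t in(1/6,1/3,.5):
    X,T=fk3(qa+(qf-qa)*t,p);T=R.from_matrix(T)*R.from_matrix(Tm).inv()*R0
    rv=(T*R0.inv()).as_rotvec();print(t,((X-Xm)/.12).round(3),(rv/2/np.pi).round(4),np.degrees(np.linalg.norm(rv)).round(1))
E
```

```text
time: 13.4
ee_pos: [0.4857, -0.0697, 0.2237]
eef_rot: [0.167, 0.551, -0.565, 0.591]
ft_force: [-0.5, 0.2, -0.5]
width: 0.0496
J [ 0.309  0.35  -0.686  1.626  0.582  1.705 -0.024]
[-0.36  0.7  -0.49  1.58  1.3   1.86  2.29]
model err [-0.00329147  0.0103206   0.00500032]
0.16666666666666666 [ 0.162  0.051 -0.055] [-0.002   0.0387  0.0665] 27.7
0.3333333333333333 [ 0.348  0.155 -0.092] [-0.0063  0.0833  0.1287] 55.2
0.5 [ 0.549  0.319 -0.114] [-0.0127  0.1344  0.1848] 82.4
```

Tracking as planned; on with the second third.

```bash
python3 -m inch '[[[0.05,0.015,-0.02,-0.001,0.012,0.022,1],[0.1,0.03,-0.04,-0.001,0.025,0.044,1],[0.16,0.05,-0.055,-0.002,0.039,0.0665,1],[0.22,0.08,-0.07,-0.003,0.053,0.087,1],[0.28,0.12,-0.08,-0.005,0.068,0.108,1],[0.35,0.155,-0.09,-0.006,0.083,0.129,1],[0.41,0.2,-0.1,-0.008,0.1,0.148,1],[0.48,0.26,-0.105,-0.01,0.117,0.166,1],[0.55,0.32,-0.11,-0.0127,0.1344,0.185,1],[0.55,0.32,-0.11,-0.0127,0.1344,0.185,1]]]';python3 log.py
cat > t6.py <<'E'
from plan import *
s=read_state();qa=s['joint_positions'];Xf,Tf=fin(-70,(.611,.099,.2))
S=[v for v in ik(Xf,Tf,n=30) if v[6]>0];S.sort(key=lambda v:np.abs(v[:6]-qa[:6]).max());qf=S[0];print(qf.round(2))
X0,R0=s['ee_pos'],R.from_quat(s['eef_rot'])
Xm,Tm=fk3(qa,p);print('model err',Xm-X0); delta(Xf,Tf)
for t in(1/3,2/3,1):
    X,T=fk3(qa+(qf-qa)*t,p);T=R.from_matrix(T)*R.from_matrix(Tm).inv()*R0
    rv=(T*R0.inv()).as_rotvec();print(t,((X-Xm)/.12).round(3),(rv/2/np.pi).round(4),np.degrees(np.linalg.norm(rv)).round(1))
E
python3 t6.py
```

```text
time: 14.4
ee_pos: [0.5524, -0.0315, 0.2113]
eef_rot: [-0.406, 0.712, -0.196, 0.539]
ft_force: [-0.2, -0.3, -0.1]
width: 0.05
J [ 0.118  0.604 -0.8    1.568  1.017  1.905  1.106]
[-0.28  0.76 -0.6   1.58  1.36  1.91  2.24]
model err [-0.00634209  0.01226594  0.00850827]
shift [ 0.524  1.013 -0.128] turn [-0.0762  0.1581  0.1457] deg 82.1 pos [ 0.5524 -0.0315  0.2113] J [ 0.12  0.6  -0.8   1.57  1.02  1.9   1.11]
0.3333333333333333 [ 0.211  0.23  -0.084] [-0.0148  0.0489  0.0531] 26.5
0.6666666666666666 [ 0.408  0.533 -0.15 ] [-0.0364  0.101   0.1005] 53.0
1 [ 0.577  0.911 -0.199] [-0.0648  0.1565  0.1399] 79.1
```

```bash
python3 -m inch '[[[0.06,0.07,-0.02,-0.005,0.016,0.018,1],[0.13,0.15,-0.04,-0.01,0.032,0.036,1],[0.19,0.24,-0.06,-0.016,0.049,0.054,1],[0.25,0.33,-0.08,-0.023,0.065,0.07,1],[0.31,0.44,-0.09,-0.03,0.083,0.086,1],[0.37,0.55,-0.1,-0.039,0.101,0.102,1],[0.42,0.67,-0.11,-0.048,0.119,0.117,1],[0.46,0.8,-0.12,-0.058,0.136,0.13,1],[0.5,0.92,-0.13,-0.068,0.15,0.14,1],[0.52,0.98,-0.13,-0.0762,0.158,0.1457,1]]]';python3 log.py
python3 fit3.py | head -1; python3 - <<'E'
from plan import *
delta(*fin(-70,(.611,.099,.2)))
from h import *
cv2.imwrite('pics/l_s.png',camera('side')[:,:,::-1]);cv2.imwrite('pics/l_w.png',camera('wrist')[:,:,::-1])
E
```

```text
time: 15.4
ee_pos: [0.6145, 0.0861, 0.196]
eef_rot: [0.813, -0.568, -0.107, -0.076]
ft_force: [-0.0, -0.2, -1.1]
width: 0.0497
J [-0.229  0.79  -0.715  1.609  1.443  2.007  2.263]
[0.2582, 0.0023, -0.0039, 0.4526, 0.0051, 0.4728, -0.0043, 0.3458, -0.0275, 1.1884, -1.2105, 1.1682, 0.0246, 0.0294, 0.0034, 0.0327, -0.033]
shift [ 0.006  0.033 -0.   ] turn [-0.0001  0.0003 -0.0003] deg 0.2 pos [0.6145 0.0861 0.196 ] J [-0.23  0.79 -0.72  1.61  1.44  2.01  2.26]
```

View pics/l_s.png

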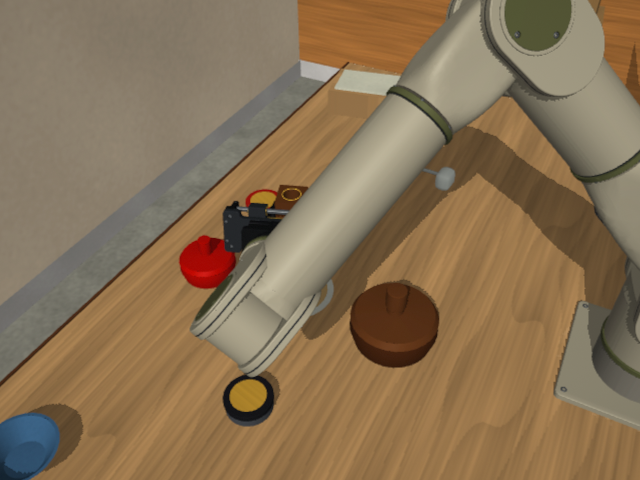

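View pics/l_w.png

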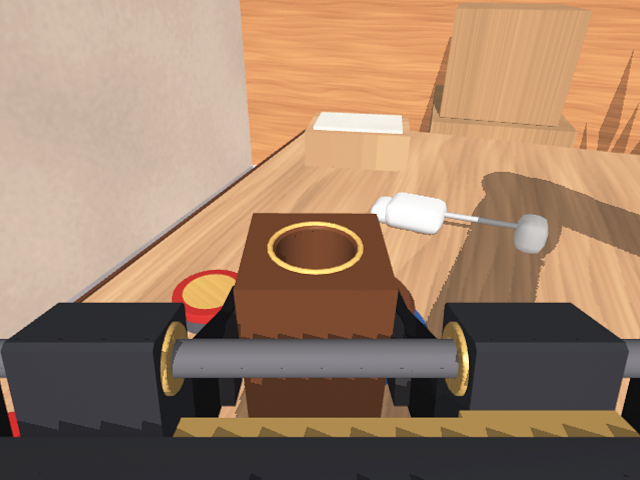

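```bash
python3 -m inch '[[[0.006,0.03,-0.15,0,0,0,1],[0.006,0.03,-0.3,0,0,0,1],[0.006,0.03,-0.45,0,0,0,1],[0.006,0.03,-0.6,0,0,0,1],[0.006,0.03,-0.75,0,0,0,1],[0.006,0.03,-0.88,0,0,0,1],[0.006,0.03,-0.95,0,0,0,1],[0.006,0.03,-0.98,0,0,0,1],[0.006,0.03,-0.98,0,0,0,1],[0.006,0.03,-0.98,0,0,0,1]]]';python3 log.py
python3 - <<'E'
from plan import *
delta(*fin(-70,(.611,.099,.082)))
from h import *
for n in('side','wrist','top'):
    cv2.imwrite(f'pics/m_{n}.png',camera(n)[:,:,::-1])
E
```

```text
time: 16.5
ee_pos: [0.6157, 0.0892, 0.0804]
eef_rot: [0.812, -0.569, -0.106, -0.078]
ft_force: [-0.1, -0.4, -0.6]
width: 0.05
J [-0.268  0.98  -0.664  1.586  1.478  1.969  2.106]
shift [-0.004  0.008 -0.021] turn [-0.0003  0.0009  0.0002] deg 0.3 pos [0.6157 0.0892 0.0804] J [-0.27  0.98 -0.66  1.59  1.48  1.97  2.11]
```

View pics/m_side.png

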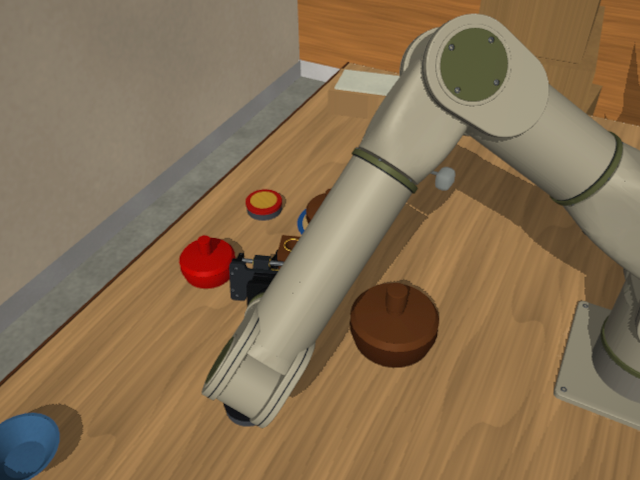

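View pics/m_top.png

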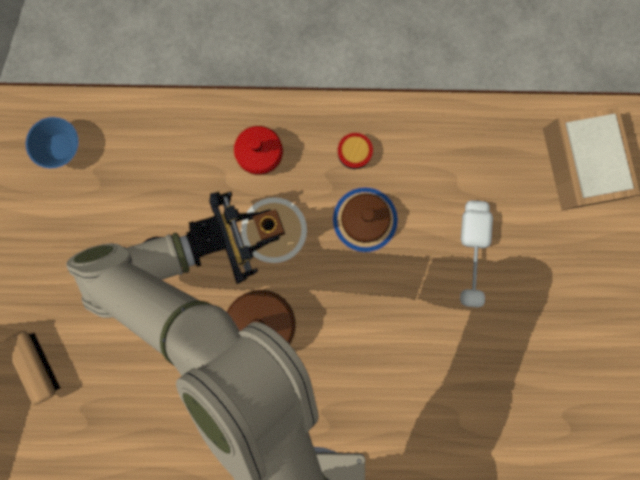

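View pics/m_wrist.png

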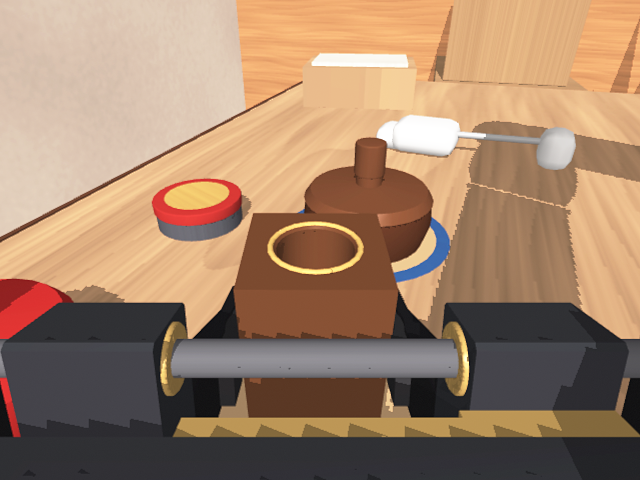

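```bash
python3 - <<'E'
from h import *
c=get_calibration('top');w=get_calibration('wrist')
im=cv2.imread('pics/m_top.png');hs=cv2.cvtColor(im,cv2.COLOR_BGR2HSV)
cv2.imwrite('pics/n.png',cv2.resize(im[190:270,225:315],None,fx=7,fy=7,interpolation=2))
wi=cv2.imread('pics/m_wrist.png');m=cv2.inRange(cv2.cvtColor(wi,cv2.COLOR_BGR2HSV),(20,110,130),(32,255,255));k=np.zeros_like(m);k[215:280,260:370]=m[215:280,260:370]
cc=max(cv2.findContours(k,0,1)[0],key=cv2.contourArea);e=cv2.fitEllipse(cc);print('rim wrist',e,onz(w,e[0],.114))
K=np.array([[w['fx'],0,w['cx']],[0,w['fy'],w['cy']],[0,0,1]])
obj=np.array([[-25,25,0],[25,25,0],[25,-25,0],[-25,-25,0]],float)/1000
px=np.array([[252,213],[377,213],[398,290],[234.5,290]],float)
n,rs,ts,er=cv2.solvePnPGeneric(obj,px,K,None,flags=cv2.SOLVEPNP_IPPE)
F=R.from_quat(w['attitude']).as_matrix()@np.diag([1,-1,-1])
for r,t,x in zip(rs,ts,er):
    N=F@cv2.Rodrigues(r)[0][:,2];print('normal',N.round(3),'tilt',np.degrees(np.arccos(N[2])).round(1),'ctr',(w['xyz']+F@t[:,0]).round(4),x)
    print(read_state()['ft_force'])
E
```

```text
rim wrist ((314.88397216796875, 247.34727478027344), (49.01443862915039, 91.16587829589844), 90.65557861328125) [0.61390372 0.0897622  0.114     ]
normal [-0.012 -0.003  1.   ] tilt 0.7 ctr [0.6113 0.0965 0.1191] [0.47039006]
[ 0.94106696 -0.32270094 -1.04095043]
normal [-0.297  0.852 -0.431] tilt 115.5 ctr [0.6078 0.1062 0.1212] [15.52230983]
[ 0.94106696 -0.32270094 -1.04095043]
```

View pics/n.png

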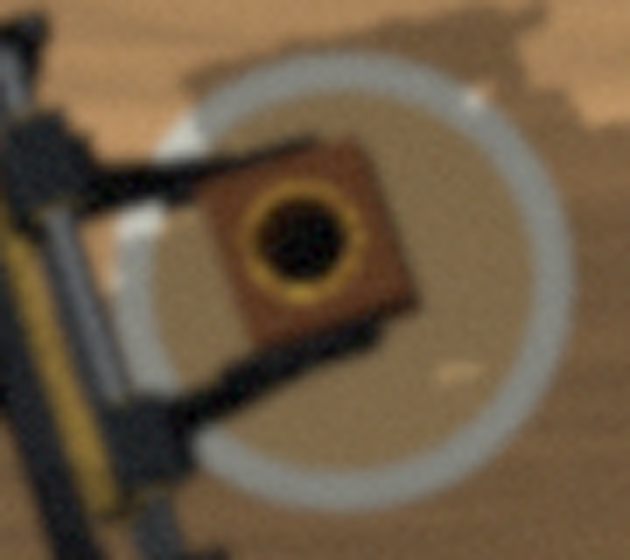

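```bash
python3 - <<'E'
from h import *
c=get_calibration('top');w=get_calibration('wrist')
for z in(.114,.118):print(z,onz(c,(225+304/7,190+240/7),z),onz(w,(314.9,247.3),z))
print(tri(ray(c,(268.5,224.3)),ray(w,(314.9,247.3))))
E
```

```text
0.114 [0.60877252 0.09818979 0.114     ] [0.6139093  0.08972907 0.114     ]
0.118 [0.60829022 0.09774637 0.118     ] [0.61174209 0.09566629 0.118     ]
[0.60946724 0.09781545 0.11948619]
```

```bash
python3 -m inch '[[[0.005,0.01,-0.02,0,0,0,1],[0.005,0.01,-0.025,0,0,0,1],[0.005,0.01,-0.025,0,0,0,1],[0.005,0.01,-0.025,0,0,0,1],[0.005,0.01,-0.025,0,0,0,1]]]';python3 - <<'E'
from plan import *
delta(*fin(-70,(.611,.099,.082)))
from h import *
a=camera('top')[:,:,::-1];cv2.imwrite('pics/o.png',a[130:330,120:400].repeat(2,0).repeat(2,1))
print(abs(read_state()['joint_vel']).max(),read_state()['width'])
c=get_calibration('top')
m=cv2.inRange(cv2.cvtColor(a.copy(),cv2.COLOR_BGR2HSV),(0,0,0),(180,255,75));
b=a[175:265,320:410];mm=((b[:,:,2]<110)&(b[:,:,2]>b[:,:,0]+10)).astype(np.uint8);cc=max(cv2.findContours(mm,0,1)[0],key=cv2.contourArea)
(x,y),r=cv2.minEnclosingCircle(cc);print('pot',x+320,y+175,r,onz(c,(x+320,y+175),.03))
E
```

```text
time: 17.15
ee_pos: [0.6161, 0.0902, 0.0768]
eef_rot: [0.812, -0.569, -0.106, -0.077]
ft_force: [0.3, -0.3, 0.0]
width: 0.05
shift [-0.007 -0.     0.01 ] turn [-0.0003  0.0007  0.0002] deg 0.3 pos [0.6161 0.0902 0.0768] J [-0.27  0.99 -0.66  1.58  1.48  1.97  2.1 ]
0.002278225123044685 0.050102924357704436
pot 367.1975440979004 218.28828048706055 25.634380340576172 [ 0.63550643 -0.11496625  0.03      ]
```

View pics/o.png

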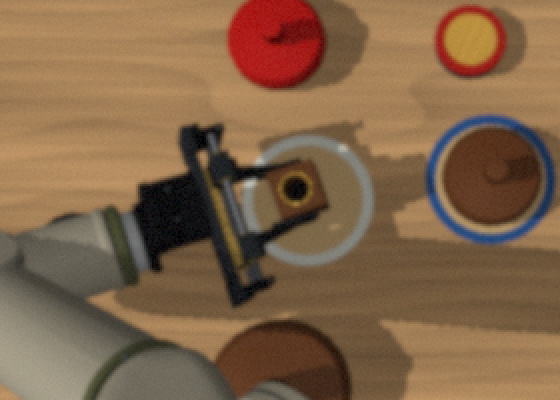

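The pot sits inside the blue ring. The block is held still with its hole up over the white ring. Handing in.

```bash
python3 -c "
from bench import *
print(close_job())"
```

```text
the job is handed in; nothing more can be done
None
```

The small brown pot is in the blue ring. The dauber holder is held hole-up over the white ring, and I handed the job in after about 17 s of the 72 s allowed.

**Pot:** I gripped it by the knob and slid it level at constant height, without lifting. The last top view puts its centre within about 4 mm of the blue ring's centre, well inside the ring.

**Holder:** I picked it up across its 50 mm width and turned it so the brass-rimmed hole faces up. My last checks showed:
- **Tilt:** about 0.7° from straight up.
- **Centring:** about 2 mm from the white ring's centre before a final nudge of about 1 mm.
- **Clearance:** about 5 cm from the shelf.
- **Grip:** set to 25 N, with the fingers steady at a 50 mm opening and the arm at rest.

**Disagreement:** the arm's own reading put the underside at about 49 mm after I lowered it 3 mm, while the cameras put it about 4–5 mm higher. I took the middle and left it there.

**Bystanders:** the red tin and shoe tree show no movement in the top view. The wrist passed over the black tin with clearance and no contact force showed, but the arm hides most of it in the final views, so I could not re-measure it.

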